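# Load a reagent cassette into the analyser's free lane until its catch clicks

### The job

Load the large two-cap reagent cassette into the empty lane of the analyser. First hold the bar-code label on its rear end squarely in front of the bar-code reader's window, roughly 6 cm away, for a second; then set the cassette in the low mouth of the empty lane, nose first, and slide it up the slope against the end stop so that the spring catch clicks behind its foot, and let go. Leave the small pack, the beaker and the jar standing where they are.

Things in the scene. Friction and masses are not known exactly. Their poses are not given: they have to be found in the camera images.
- cassette: Large reagent cassette, loose, about 350 g. Origin: centre of underside; +x = nose (enters the lane first), label on the rear end (-x), z up. Flat foot 110 (x) x 60 (y) x 8 mm, front corners cut off at an angle; on it a white tank 104 x 42 mm, 8 to 66 mm high; two grey caps (radius 15, up to 78 mm high) at x = +-32. Grip across the 42 mm width between the caps.
- grip (a point): Middle of the cassette's ribbed grip place: on its centre line, between the caps, 50 mm above its underside (ribs 31 to 61 mm high); axes as the cassette's.
- label (a point): Centre of the bar-code label (34 x 42 mm, white paper, black bars) on the cassette's rear end face: 52 mm behind its origin, 38 mm above its underside; axes as the cassette's.
- reader: Fixed bar-code reader on a round black stand (radius 45 mm); head a grey box 44 x 70 x 76 mm, top 228 mm above the bench. Origin: on the bench under the head; +x = the level direction in which it looks.
- window (a point): Centre of the reader's dark window, 190 mm above the bench, 20 mm ahead of the reader's origin; +x points straight out of it. It reads a label held 30 to 100 mm out, within 30 mm of its axis and turned no more than about 20 degrees from square.
- analyser: Fixed white bench machine: a deck 236 mm wide rising at 30 degrees (towards the robot's right) with two equal lanes 110 mm apart, and behind it a housing 250 x 250 x 185 mm. Origin: on the bench, 140 mm below the middle between the two lanes' origins; +x = uphill seen from above. Deck's low end 200 mm before the origin, housing from 70 mm behind it.
- bed_free: The empty lane. Origin: on its floor, mid line, where the cassette's origin lies when home; +x up the slope (30 degrees), the way it slides in; y left; z square off the floor. Floor x = -206 to +56 mm (end stop: 1 mm to spare). Mouth flares from y = +-33 at x = -140 to +-41 at x = -204; walls 10.5 mm high at y = +-32, right one from x = -140, left one from x = -48. Open from above.
- lips (a point): Start of the lane's hold-down lips, mid line of the empty lane's floor at x = -55 mm (bed_free axes, also this point's). From here on, lips on both walls (flared up at their start, then 10.5 to 14.5 mm above the floor) reach in to y = +-25 mm over the cassette's foot, so it gets home only by sliding.
- catch (a joint): Spring catch on the left of the empty lane: a dark leaf hinged at x = -135, y = +43 mm (bed_free axes). 0 = at rest, nose in the lane; grows (rad) as the foot's edge pushes the nose out to the left, about 0.1 while the foot passes, stop 0.22; springs back to 0 behind the foot's rear edge. Needs about 4 N sideways, up to 15 N along the lane.
- catch_nose (a point): Tip of the catch's nose, which locks behind the foot: at x = -57, y = +24, z = 7 mm in bed_free axes when at rest. Its ramp starts at x = -90, y = +38 mm; 12 mm high. A black thumb tab (17 mm high) stands on its left.
- bed_full: The other lane, same shape and axes as bed_free, with an equal cassette already locked in at its origin (top 78 mm off its floor); fixed. It may be the left or the right lane.
- small_pack: Bystander: small loose pack 80 (x) x 34 (y) x 56 mm with one cap (68 mm high). Origin: centre of underside.
- beaker: Bystander: empty glass beaker, radius 34, 90 mm high. Origin: centre of underside.
- jar: Bystander: amber jar with black cap, radius 29, 88 mm high. Origin: centre of underside.
Things that resemble listed ones, but are neither listed nor needed, are in the scene too. Leave any green look-alike of the cassette alone.

How it is judged (in metres and radians):
On the way, in this order (a step that is already met when the one before it is completed fails the run):
1. the label is held squarely before the reader's window, 30 to 100 mm out, within 30 mm of its axis and 0.38 rad of square (x of label in the frame of window between 0.03 and 0.1 m and y of label in the frame of window between -0.03 and 0.03 m and z of label in the frame of window between -0.03 and 0.03 m and angle between the x axis of cassette and the x axis of reader, either way round below 0.38 rad), for 0.3 s.
2. the cassette, lying in the empty lane and not yet home, is pushing the catch aside (value of joint catch above 0.05 rad and x of cassette in the frame of bed_free between -0.14 and -0.005 m and y of cassette in the frame of bed_free between -0.008 and 0.008 m and z of cassette in the frame of bed_free between -0.005 and 0.008 m and angle between the z axis of cassette and the z axis of bed_free, either way round below 0.12 rad and x of label in the frame of bed_free below -0.05 m), for 0.1 s.
At the end, for the whole second after the job is handed in: The cassette lies home in the empty lane (origin within 5 mm along, 5 mm across and 5 mm of the floor, straight within 0.08 rad, label end outward), at rest and let go, with the catch sprung back (under 0.03 rad) behind its foot; small pack, beaker and jar stand upright within 30 mm of their starts (x of cassette in the frame of bed_free between -0.005 and 0.004 m and y of cassette in the frame of bed_free between -0.005 and 0.005 m and z of cassette in the frame of bed_free between -0.004 and 0.005 m and angle between the x axis of cassette and the x axis of bed_free, either way round below 0.08 rad and angle between the z axis of cassette and the z axis of bed_free, either way round below 0.08 rad and value of joint catch below 0.03 rad and linear speed of cassette below 0.02 m/s and distance of each of small_pack, beaker, jar from where it was at the start of the episode below 0.03 m and angle between each of small_pack, beaker, jar's own z axis and vertical below 0.2 rad and x of label in the frame of bed_free below -0.04 m); the robot touches nothing.
It fails at once if small pack, beaker or jar knocked over or pushed more than 30 mm (distance of any of small_pack, beaker, jar from where it was at the start of the episode above 0.03 m or angle between any of small_pack, beaker, jar's own z axis and vertical above 0.5 rad).
It also fails if it takes over 54 s, if anything falls off the work surface, if the arm or the gripper's body presses on something with over 40 N, if the wrist force passes 120 N, or if a joint passes its speed limit or range.

### The arm

A 6-joint arm with a two-finger parallel gripper is mounted at the origin on the work surface. World frame = base frame: x ahead of the robot, y to its left, z up, the work surface at z = 0. Lengths are in mm, angles in rad, forces in N, time in s.
With the tool pointing down it reaches from about 275 to 750 mm from the base axis. Payload 10.2 kg.
Tool frame: the origin (TCP) lies on the front face of the gripper's body, between the roots of the fingers; the fingertips stand 73 mm ahead of it and the grasp point (between the pads) lies ctrl.grip_depth ahead of it (ctrl.grip_depth is the distance from the TCP to the grasp point, in mm); z points along the fingers, y is the direction in which the jaws open and shut (so a half turn about z gives the same grasp; the last joint's range is limited). The gripper opens to 85 mm and grips with 20 to 120 N. Pads are 22 mm wide; open, the fingers measure 114 mm over their backs; the gripper's body (76 mm by 85 mm) begins 54 mm behind the grasp point. The pads swing forward as they close: fully open they stand 13 mm farther back than shut.
Start: joints at [1.091, 0.313, 1.498, -0, 1.331, -0.223], TCP at [133.356, 507.787, 303.894] pointing down, gripper open.
Joint ranges: [-2.94, 2.94], [-0.97, 2.17], [0.19, 2.56], [-1.23, 4.37], [0.02, 3.11], [-2.88, 2.88]. Speed limits (rad/s): [2.39, 2.39, 3.01, 3.14, 3.14, 3.14].

### API

Orientations are given as a unit quaternion [w, x, y, z].
In Python, from rig import readout, capture, ctrl, nets gives the robot as it stands. The module is installed in compiled form; this text tells all that it offers.
- The arm moves only by the tool apply_moves, never from a script. Its argument "targets" is a list of rows, each a list of 4 numbers: the shift along the tool's x, y, z in cm, then the turn about the tool's z in degrees. A call has 1 to 8 rows; each row shifts and turns the commanded pose from where the row before left it, along the tool's axes as they then stand; what a row does not reach is not made up. A row lasts 1/10 s, in which the tool goes at most 50 mm and 8.59 degrees, less where a joint would pass 70% of its speed; a pose out of reach is approached as far as the arm can. A call with a gripper value outside its range is refused whole. "grip" is the finger opening in cm, from 0 to 8.54, set as the call begins (left out, the last holds). The fingers move at their own pace and stop on an object; "force" is the grip in N (left out, the last holds). Time passes only in rows, so rows that do not move let the fingers close. It gives the time, the measured TCP pose, the force and the opening at its end, in the units of the state.
- readout.sense(): the state, without advancing time (a new reading comes with each control period).
- capture(name): name is "scene" or "top" or "wrist"; returns a dict with "img" (400x640x3 uint8, red, green, blue), "fov_y" (degrees; the focal length in pixels is half the picture's height over the tangent of half this angle, whatever the lens; pixels are square), "cx", "cy" (the principal point, pixels), "eye" and "rotation" of the camera in the world. Camera axes: x right, y down, z forward; pixel columns grow to the right and rows downward; lengths in mm; the calibration is good to about 2 mm. A picture is of the moment at which its call begins. There is no depth.
- ctrl.finish_job(): hands the job in, once; it reports no verdict.
Trained networks look in the newest picture that a camera, given by its name, has taken for a name from the list of things; names that differ only in an ending like _2 or _b are one class to them, and where a whole thing is asked for, a point or a joint stands for the part that bears it (a point fixed in the world has none). Each returns a list of dicts, best first, with "score" (0 to 1); they miss things now and then, are a little off and sometimes report something else, mostly with a low value. They report only what shows in the picture. A call takes as long as a camera call. They do not tell look-alikes from the thing itself.
- nets.boxes_of(camera, target): "location" ([column, row] as shares, 0 to 1, of the picture: columns of its width, rows of its height, amid what is visible of it).
The state is a dict: "time_s": time; "joints": joint angles; "dq": joint speeds; "tau": joint torques, N m; "eef_pos": TCP position; "ee_rot": TCP orientation; "force": force on the tool from outside, world axes, zero at the start; "wrist_torque": the same for the moment, N m; "grip_width": opening from 0.0 (shut) to 1.0 (fully open).
Only numpy, scipy, OpenCV 4.12 (cv2) and the standard library are available. Lean on these libraries where they do the work, as an engineer would, in place of code of your own. Each camera call takes 0.05 s, during which the arm holds its last target.

## Working session

There is one attempt and no reset: what is moved stays moved. The work goes in short steps, Python scripts to look and compute and a tool call to move; the robot and the scene stay as the last step left them, time stands still between calls to the robot, and variables do not carry over. Pictures are saved under pics/ and viewed, and the job is handed in when it is done.

Besides the shell and the picture viewer there is one more tool, called after ">>>" in YAML: its name, and indented under it one key for each argument. apply_moves: Moves the arm, as the interface text tells. Its arguments: {"type":"object","properties":{"targets":{"type":"array"},"grip":{"type":"number"},"force":{"type":"number"}},"required":["targets"]}

```bash
mkdir -p pics; cat > h.py <<'E'
import numpy as np, cv2
from rig import readout, capture, ctrl, nets
from scipy.spatial.transform import Rotation as R
def snap(cam,name):
    c=capture(cam); cv2.imwrite('pics/'+name+'.png',c['img'][:,:,::-1]); return c
def K(c):
    f=200/np.tan(np.radians(c['fov_y'])/2); return f
def proj(c,P):
    P=np.atleast_2d(P); q=(P-np.array(c['eye']))@np.array(c['rotation'])
    return np.c_[c['cx']+K(c)*q[:,0]/q[:,2], c['cy']+K(c)*q[:,1]/q[:,2]]
def ray(c,u,v):
    d=np.array([(u-c['cx'])/K(c),(v-c['cy'])/K(c),1.]); return np.array(c['eye']),np.array(c['rotation'])@d
def onz(c,u,v,z):
    e,d=ray(c,u,v); return e+d*(z-e[2])/d[2]
E
python3 - <<'E'
from h import *
import pickle
cs={}
for n in ['scene','top','wrist']:
    c=snap(n,n+'0'); cs[n]=c
    print(n,c['fov_y'],c['cx'],c['cy'],np.round(c['eye'],1),np.round(c['rotation'],3).tolist())
    if n!='wrist':
        for t in ['cassette','reader','analyser','small_pack','beaker','jar','catch','bed_free','label']:
            try: print(t,[(np.round(np.array(b['location'])*[640,400]).tolist(),round(b['score'],2)) for b in nets.boxes_of(n,t)][:5])
            except Exception as e: print(t,e)
pickle.dump(cs,open('cs0.pkl','wb'))
print(readout.sense(),ctrl.grip_depth)
E
```

```text
scene 44.42383765121967 315.255782305886 199.84638560616756 [1331.7  -11.3  876.5] [-0.318, 0.683, 0.602, -0.264]
cassette [([327.0, 178.0], 0.83), ([244.0, 266.0], 0.68), ([381.0, 166.0], 0.59), ([258.0, 201.0], 0.56)]
reader [([425.0, 287.0], 0.91), ([241.0, 248.0], 0.51), ([240.0, 267.0], 0.41)]
analyser [([121.0, 278.0], 0.55)]
small_pack [([359.0, 212.0], 0.74), ([216.0, 286.0], 0.42)]
beaker [([379.0, 245.0], 0.74), ([414.0, 206.0], 0.26)]
jar [([434.0, 223.0], 0.55)]
catch [([246.0, 270.0], 0.68)]
bed_free [([239.0, 246.0], 0.95)]
label [([258.0, 199.0], 0.96), ([327.0, 183.0], 0.84), ([412.0, 207.0], 0.71), ([237.0, 246.0], 0.61), ([384.0, 166.0], 0.59)]
top 48.89175538864794 310.92527218381156 203.16705238959497 [ 356.2  133.1 1015.8] [-0.049, 0.71, -0.7, 0.065]
cassette [([188.0, 240.0], 0.87), ([198.0, 319.0], 0.87), ([279.0, 303.0], 0.65), ([360.0, 276.0], 0.64), ([393.0, 140.0], 0.2)]
reader [([220.0, 101.0], 0.92), ([391.0, 141.0], 0.52)]
analyser [([507.0, 165.0], 0.9), ([188.0, 240.0], 0.38)]
small_pack [([253.0, 236.0], 0.59)]
beaker [([245.0, 174.0], 0.73), ([386.0,
[... 364 characters left out ...]
 0.094]
{'time_s': 1.05, 'joints': array([ 1.09057861e+00,  3.12920064e-01,  1.49769685e+00,  2.13897740e-05,
        1.33098507e+00, -2.23416601e-01]), 'dq': array([-0.00029829, -0.00048807, -0.00036619, -0.00070116,  0.0008243 ,
       -0.0003062 ]), 'tau': array([-2.37951917e-04, -4.12159753e+01, -2.59906071e+01, -2.12707055e-04,
        3.59359119e-04, -2.63249910e-05]), 'eef_pos': array([133.36614987, 507.79125821, 303.88509172]), 'ee_rot': array([-1.13601352e-05,  1.28050549e-01,  9.91767642e-01, -7.99430950e-07]), 'force': array([ 0.1463958 , -0.05098843, -0.24052437]), 'wrist_torque': array([-0.00078526, -0.02365121, -0.026405  ]), 'grip_width': 0.9987612542120258} 53.900000000000006
```

```bash
sed -i "s/@np.array(c\['rotation'\])$/@M(c)/; s/np.array(c\['rotation'\])@d/M(c)@d/" h.py; cat >> h.py <<'E'
def M(c): return R.from_quat(np.array(c['rotation']),scalar_first=True).as_matrix()
E
grep -n rotation h.py
```

```text
15:def M(c): return R.from_quat(np.array(c['rotation']),scalar_first=True).as_matrix()
```

View pics/scene0.png

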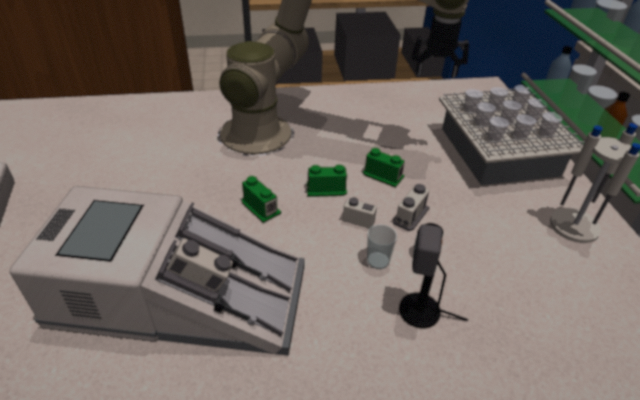

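View pics/top0.png

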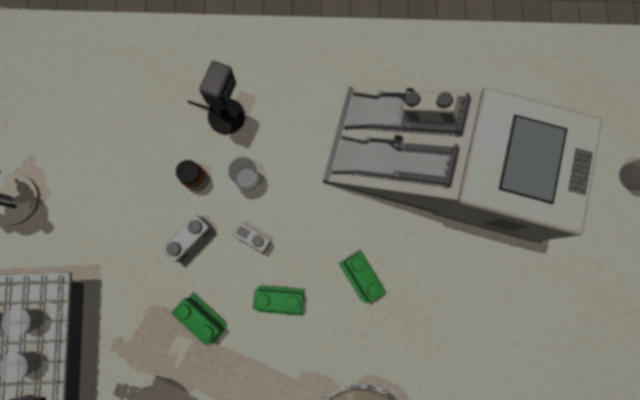

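View pics/wrist0.png

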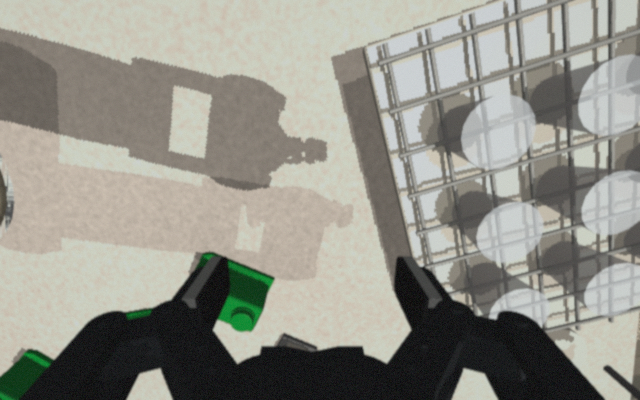

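```bash
python3 - <<'E'
import cv2
t=cv2.imread('pics/top0.png'); s=cv2.imread('pics/scene0.png')
def cr(im,x,y,w,h,n,k): cv2.imwrite('pics/'+n+'.png',cv2.resize(im[y:y+h,x:x+w],None,fx=k,fy=k,interpolation=cv2.INTER_CUBIC))
a=cv2.resize(t[195:285,145:285],None,fx=5,fy=5,interpolation=cv2.INTER_CUBIC); cv2.imwrite('pics/c1.png',a)
cr(s,330,170,120,90,'c2',6)
cr(t,320,75,160,120,'c3',5)
cr(t,170,50,90,90,'c4',6)
cr(s,150,190,160,110,'c5',5)
E
```

```text
(no output)
```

View pics/c1.png

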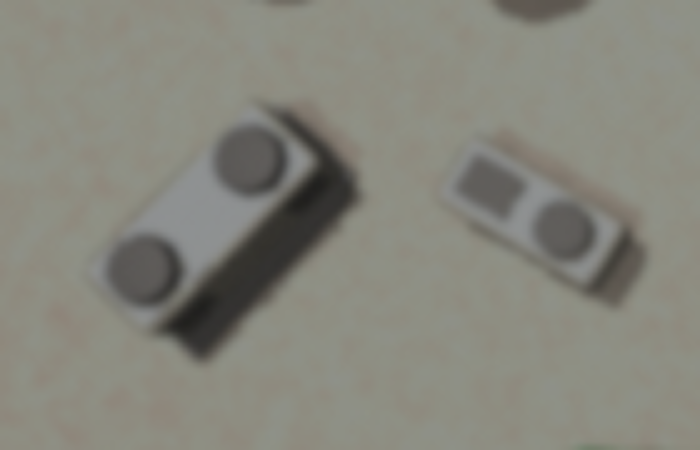

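View pics/c2.png

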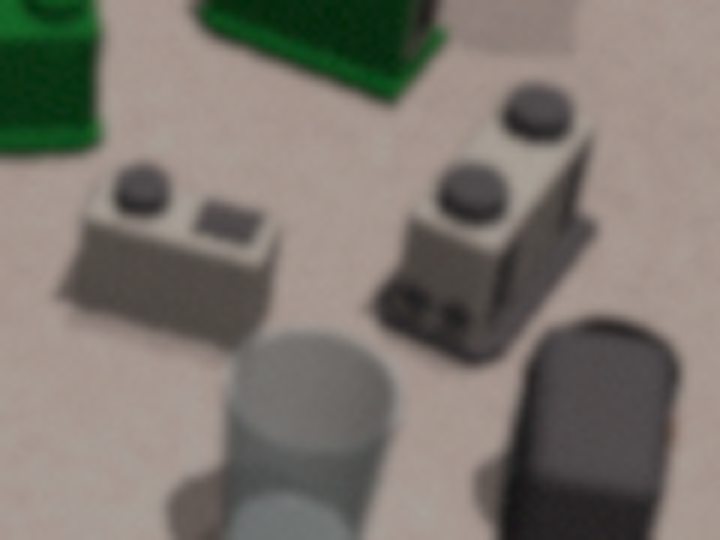

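View pics/c3.png

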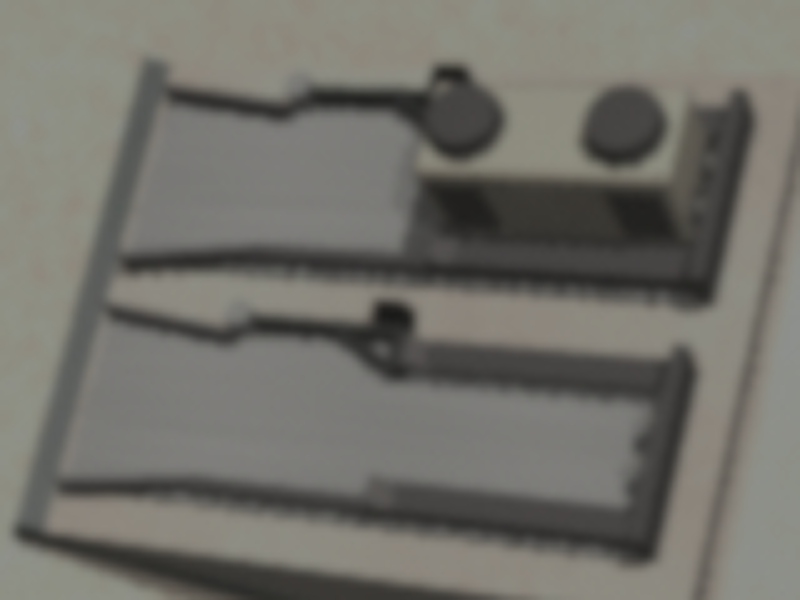

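View pics/c4.png

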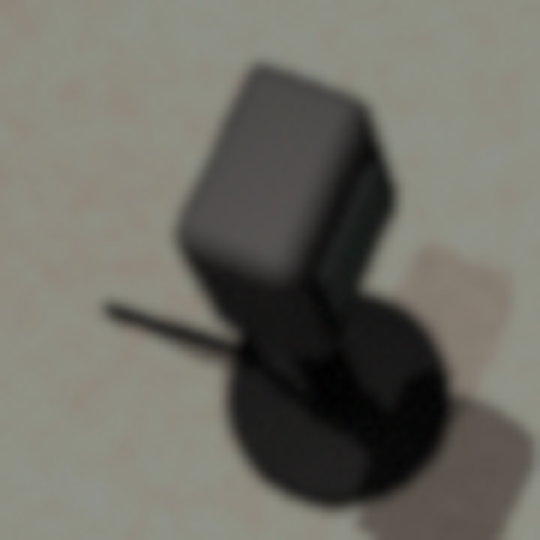

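View pics/c5.png

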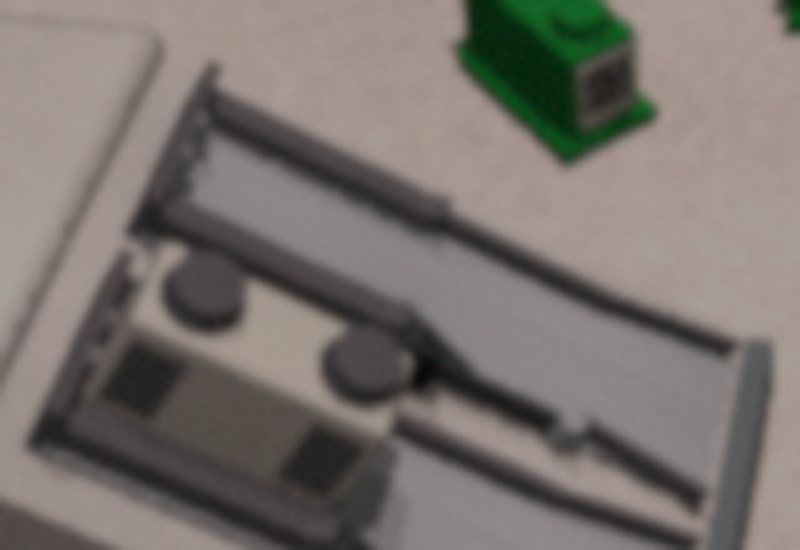

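The cassette could be confused with these, by top-image pixel:
- The white two-cap at (188,240).
- Green look-alikes at (198,319), (279,300) and (360,277).
- The locked cassette in the full lane at (430,103).
- The one-cap small pack at (253,236).

I choose (188,240), which is white, loose and has two caps. In the scene crop, its cut foot corners and dotted nose point to the scene camera, about (405,225). The free lane is the one nearer the robot, around top (400,160). Next I fit the poses.

```bash
cat > fit.py <<'E'
from h import *
import pickle
from scipy.optimize import least_squares
cs=pickle.load(open('cs0.pkl','rb')); T,S=cs['top'],cs['scene']
def px(u,v,ox,oy,k): return np.array([(u+.5)/k-.5+ox,(v+.5)/k-.5+oy])
def pose(p,P,z=0):
    c,s=np.cos(p[2]),np.sin(p[2]); P=np.atleast_2d(P)
    return np.c_[p[0]+c*P[:,0]-s*P[:,1],p[1]+s*P[:,0]+c*P[:,1],P[:,2]+z]
def bed(P,y): # bed -> analyser
    P=np.atleast_2d(P).astype(float); c,s=np.cos(np.pi/6),.5
    return np.c_[P[:,0]*c-P[:,2]*s, P[:,1]+y, 140+P[:,0]*s+P[:,2]*c]
def fit(obs,x0):
    f=lambda p: np.concatenate([(proj(c,pose(p,P))-q).ravel() for c,P,q in obs])
    r=least_squares(f,x0,loss='soft_l1'); print(np.round(r.x,3),'res',np.round(f(r.x),1).tolist()); return r.x
if __name__=='__main__':
    cap=lambda x:[x,0,78]
    c1=lambda u,v:px(u,v,145,195,5); c2=lambda u,v:px(u,v,330,170,6)
    c3=lambda u,v:px(u,v,320,75,5); c4=lambda u,v:px(u,v,170,50,6); c5=lambda u,v:px(u,v,150,190,5)
    print('cassette')
    pc=fit([(T,cap(32),c1(250,158)),(T,cap(-32),c1(143,268)),(S,cap(32),c2(474,183)),(S,cap(-32),c2(540,103))],[330,330,-.8])
    F,L=-55,55
    obs=[(T,bed([-32,0,78],L),c3(463,117)),(T,bed([32,0,78],L),c3(626,124)),
     (T,bed([-57,24,12],F),c3(400,375)),(T,bed([-135,43,12],F),c3(236,316)),(T,bed([-140,-33,10.5],F),c3(190,482)),
     (S,bed([-32,0,78],L),c5(370,360)),(S,bed([32,0,78],L),c5(205,286)),
     (S,bed([-135,43,12],F),c5(570,430)),(S,bed([-55,-32,14.5],F),c5(440,203)),(S,bed([-140,-33,10.5],F),c5(597,300)),
     (S,bed([-204,-41,10.5],F),c5(730,348)),(T,bed([-204,-41,10.5],F),c3(62,488))]
    print('an'); pa=fit(obs,[500,-150,-1.5])
    print('reader')
    top=lambda x,y:[x,y,228]
    pr=fit([(T,top(-22,35),c4(258,65)),(T,top(22,35),c4(365,108)),(T,top(22,-35),c4(298,280)),(T,top(-22,-35),c4(180,235))],[500,250,-1.9])
    np.savez('poses',pc=pc,pa=pa,pr=pr)
    for n,z,(u,v) in [('pack',56,(253,236)),('jar',88,(190,174)),('beakertop',90,(243,171))]: print(n,np.round(onz(T,u,v,z)))
    t=cv2.imread('pics/top0.png');s=cv2.imread('pics/scene0.png')
    def draw(im,c,P,col):
        q=proj(c,P)*4; im2=im
        cv2.polylines(im,[np.round(q).astype(int)],True,col,1)
    for nm,c,im in [('t',T,t),('s',S,s)]:
        im=cv2.resize(im,None,fx=4,fy=4,interpolation=cv2.INTER_CUBIC)
        for y in (F,L):
            draw(im,c,pose(pa,bed([[-206,-41,0],[-140,-33,0],[56,-32,0],[56,32,0],[-140,33,0],[-206,41,0]],y)),(0,0,255))
        draw(im,c,pose(pa,bed([[-55,-30,0],[55,-30,0],[55,30,0],[-55,30,0]],L)),(0,255,0))
        draw(im,c,pose(pa,bed([[-52,-21,66],[52,-21,66],[52,21,66],[-52,21,66]],L)),(0,255,0))
        for z in (0,8): draw(im,c,pose(pc,[[-55,-30,z],[55,-30,z],[55,30,z],[-55,30,z]]),(0,255,0))
        draw(im,c,pose(pc,[[-52,-21,66],[52,-21,66],[52,21,66],[-52,21,66]]),(0,255,0))
        for z in (152,228): draw(im,c,pose(pr,[[-22,-35,z],[22,-35,z],[22,35,z],[-22,35,z]]),(0,255,255))
        a=np.linspace(0,6.28,30); draw(im,c,pose(pr,np.c_[45*np.cos(a),45*np.sin(a),0*a]),(0,255,255))
        if nm=='t':
            cv2.imwrite('pics/o1.png',im[300:780,1280:1920]); cv2.imwrite('pics/o2.png',im[190:700 if 0 else 770,640:1100][:, :])
        else:
            cv2.imwrite('pics/o3.png',im[760:1200,600:1240]); cv2.imwrite('pics/o4.png',im[680:1240+60,1300:1850])
E
python3 fit.py
```

```text
cassette
[431.426 382.126  30.684] res [-0.4, -0.2, -0.7, -0.1, -0.7, 0.0, -0.8, 0.0]
an
[ 635.885 -133.848   -1.821] res [-0.4, -0.6, -0.7, -1.2, 0.1, -0.5, 1.3, 0.4, 0.4, -0.5, -1.0, -1.7, 0.3, -1.7, -1.2, -1.9, -0.5, 1.0, 1.7, -0.9, 0.4, -0.9, -0.4, -1.4]
reader
[720.969 298.62   -1.931] res [-0.1, -2.5, 3.4, -1.6, 0.0, 2.2, -1.9, 1.4]
pack [437. 238.  56.]
jar [566. 373.  88.]
beakertop [574. 260.  90.]
```

View pics/o1.png

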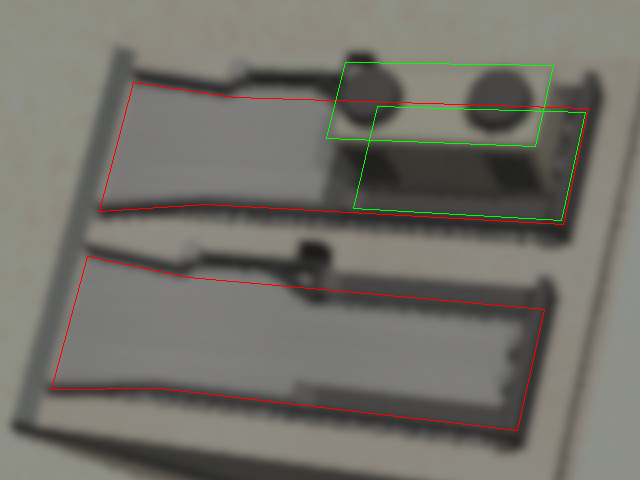

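View pics/o2.png

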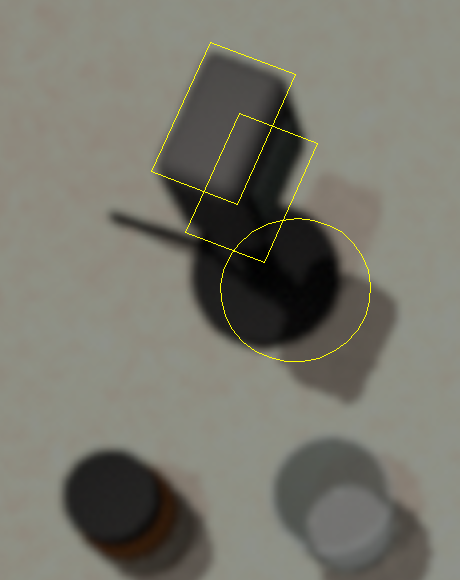

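View pics/o3.png

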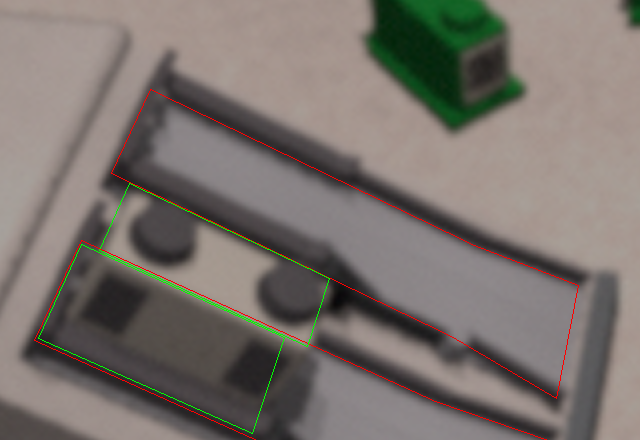

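View pics/o4.png

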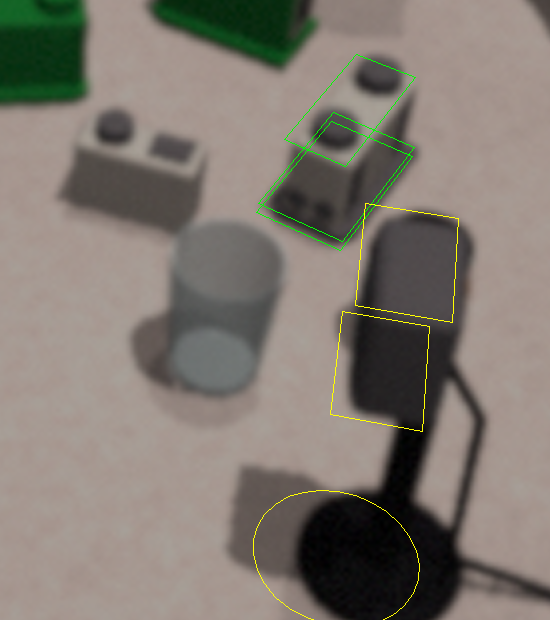

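```bash
cat >> fit.py <<'E'
def tri(a,b):
    (c1,u1),(c2,u2)=a,b
    r=least_squares(lambda P:np.r_[(proj(c1,P)-u1).ravel(),(proj(c2,P)-u2).ravel()],[500,100,100]); return r.x,r.fun
E
python3 - <<'E'
from fit import *
print(tri((T,[216,78.75]),(S,[430.5,233.5])))
print('base',tri((T,[(640+265)/4,(190+277)/4]),(S,[(1300+380)/4,(680+560)/4])))
for n,a,b in [('capN',px(250,158,145,195,5),px(474,183,330,170,6)),('capR',px(143,268,145,195,5),px(540,103,330,170,6)),('fcapR',px(463,117,320,75,5),px(370,360,150,190,5)),('fcapN',px(626,124,320,75,5),px(205,286,150,190,5)),('hinge',px(236,316,320,75,5),px(570,430,150,190,5)),('kink',px(190,482,320,75,5),px(597,300,150,190,5))]:
    print(n,*[np.round(v,1) for v in tri((T,a),(S,b))])
E
```

```text
(array([719.6375769 , 301.80724796, 229.68923766]), array([-2.03643808, -0.51927301, -2.08893514,  0.35919898]))
base (array([728.05611353, 319.25941588,   1.95892531]), array([-1.03131378, -0.24637287, -0.96043649,  0.13325888]))
capN [455.  361.   77.6] [-0.5 -0.1 -0.7  0.1]
capR [407.8 403.5  77.9] [-0.6 -0.2 -0.8  0.1]
fcapR [706.2 -82.8 187.9] [-0.8 -0.1 -0.8 -0.1]
fcapN [ 691.5 -138.5  218.9] [-0.4 -0.  -0.4 -0.1]
hinge [656.8  -9.5  79. ] [-0. -0. -0. -0.]
kink [581.5   8.8  75.7] [1.  0.1 1.  0.1]
```

```bash
cat > go.py <<'E'
from h import *
# python3 go.py x y z yaw(deg of cassette x dir or 'n')  -> TCP targets, prints shifts in current tool axes cm, turn deg
def st():
    s=readout.sense(); r=R.from_quat(s['ee_rot'],scalar_first=True).as_matrix(); return s,r
def delta(p,yaw=None,flip=0):
    s,r=st(); d=r.T@(np.array(p)-s['eef_pos'])/10
    y=np.degrees(np.arctan2(r[1,0],r[0,0]))
    t=None
    if yaw is not None:
        t=(yaw+180*flip-y+180)%360-180   # world turn about z up
        t=-t # tool z down
    return np.round(d,2),t,y
E
python3 - <<'E'
from go import *
s,r=st(); print(np.round(r,3),s['joints'])
for f in (0,1): print(delta([431.4,382,104],np.degrees(-.733),f))
for f in (0,1): print(delta([671,178,256],np.degrees(-1.95),f))
print(np.degrees(np.arctan2([382,178,-100],[431,671,590])))
E
```

```text
[[-0.967  0.254 -0.   ]
 [ 0.254  0.967  0.   ]
 [ 0.    -0.    -1.   ]] [ 1.09057861e+00  3.12920064e-01  1.49769685e+00  2.13897740e-05
  1.33098507e+00 -2.23416601e-01]
(array([-32.02,  -4.6 ,  19.99]), np.float64(-152.71610463443335), np.float64(165.2860889824773))
(array([-32.02,  -4.6 ,  19.99]), np.float64(27.28389536556665), np.float64(165.2860889824773))
(array([-60.38, -18.24,   4.79]), np.float64(-82.98714096701218), np.float64(165.2860889824773))
(array([-60.38, -18.24,   4.79]), np.float64(97.01285903298783), np.float64(165.2860889824773))
[41.55092111 14.8569864  -9.6197278 ]
```

>>> apply_moves:
  targets:
    - [-4, -0.6, 0.2, 0]
    - [-4, -0.6, 0.2, 0]
    - [-4, -0.6, 0.2, 0]
    - [-4, -0.6, 0.2, 0]
    - [-4, -0.6, 0.2, 0]
    - [-4, -0.6, 0.2, 0]
    - [-4, -0.6, 0.2, 0]
    - [-4, -0.4, 0.2, 0]
  grip: 8.5

```text
time_s: 1.85
eef_pos: [432.6, 381.1, 287.9]
ee_rot: [0.0, 0.128, 0.992, 0.0]
force: [-0.6, 0.0, 0.1]
grip_width: 0.997
```

>>> apply_moves:
  targets:
    - [0, 0, 0, 7]
    - [0, 0, 0, 7]
    - [0, 0, 0, 7]
    - [0, 0, 0, 6.3]
    - [0, 0, 0, 0]
    - [0, 0, 0, 0]
  grip: 8.5

```text
time_s: 2.45
eef_pos: [431.2, 382.0, 287.9]
ee_rot: [-0.0, 0.357, 0.934, -0.0]
force: [0.4, -0.0, -1.2]
grip_width: 0.999
```

```bash
python3 - <<'E'
from go import *
c=snap('wrist','w1')
import pickle; pickle.dump(c,open('w1.pkl','wb'))
print(delta([431.4,382,104],np.degrees(-.733),1), st()[0]['eef_pos'])
print(proj(c,[[455,361,78],[407.8,403.5,78]]))
E
```

```text
(array([-2.000e-02,  1.000e-02,  1.839e+01]), np.float64(0.136818093849854), np.float64(138.1390117107605)) [431.16083723 382.02923734 287.87218306]
[[312.37492826 222.28689063]
 [312.59695612 161.80776541]]
```

View pics/w1.png

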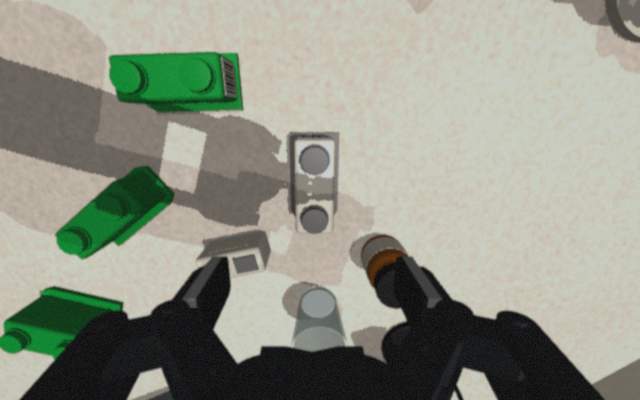

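>>> apply_moves:
  targets:
    - [0.1, 0, 4.5, 0]
    - [0, 0, 4.5, 0]
    - [0, 0, 4.4, 0]
    - [0, 0, 2.5, 0]
    - [0, 0, 1.5, 0]
    - [0, 0, 1.0, 0]
    - [0, 0, 0, 0]
    - [0, 0, 0, 0]

```text
time_s: 3.3
eef_pos: [430.8, 382.9, 104.7]
ee_rot: [0.0, 0.358, 0.934, 0.0]
force: [0.2, -0.5, -0.4]
grip_width: 0.993
```

>>> apply_moves:
  targets:
    - [0, 0, 0, 0]
    - [0, 0, 0, 0]
    - [0, 0, 0, 0]
    - [0, 0, 0, 0]
    - [0, 0, 0, 0]
    - [0, 0, 0, 0]
    - [0, 0, 0, 0]
    - [0, 0, 0, 0]
  grip: 3.8
  force: 35

```text
time_s: 4.1
eef_pos: [431.1, 383.2, 104.8]
ee_rot: [0.001, 0.358, 0.934, 0.001]
force: [1.8, 2.9, 6.2]
grip_width: 0.489
```

```bash
python3 - <<'E'
from go import *
c=snap('wrist','w2'); s=st()[0]
print(ctrl.grip_depth,s['eef_pos'],s['grip_width']*85.4,s['force'])
E
```

```text
53.900000000000006 [431.10704915 383.15550388 104.836429  ] 41.57211307346407 [2.17599511 2.7923578  5.50070891]
```

View pics/w2.png

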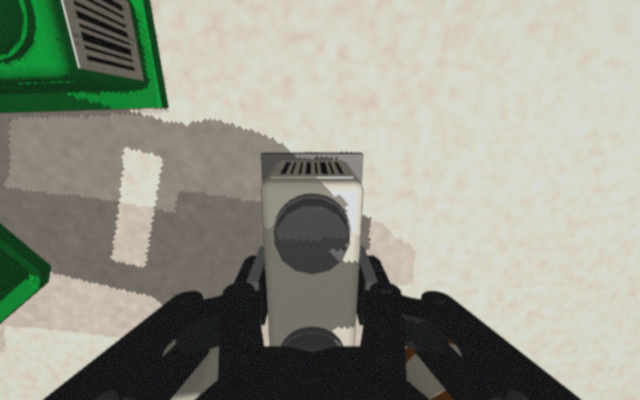

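```bash
python3 - <<'E'
from go import *
c=capture('wrist'); s,r=st()
for u,v,z in [(312,233,78),(262,180,66),(361,180,66),(262,153,8),(363,153,8)]:
    P=onz(c,u,v,z); print(np.round(r.T@(P-s['eef_pos']),1))
E
```

```text
[35.8 -0.3 26.8]
[ 52.8 -19.6  38.8]
[52.8 18.6 38.9]
[ 55.4 -29.1  96.7]
[55.4 29.2 96.9]
```

>>> apply_moves:
  targets:
    - [0, 0, -1, 0]
    - [0, 0, -2.5, 0]
    - [0, 0, -4, 0]
    - [0, 0, -4, 0]
    - [0, 0, -3.6, 0]
    - [0, 0, 0, 0]

```text
time_s: 4.8
eef_pos: [431.0, 383.1, 259.6]
ee_rot: [0.002, 0.358, 0.934, 0.003]
force: [0.4, -0.5, -5.4]
grip_width: 0.486
```

>>> apply_moves:
  targets:
    - [0, 0, 0, 5]
    - [0, 0, 0, 8]
    - [0, 0, 0, 8.5]
    - [0, 0, 0, 8.5]
    - [0, 0, 0, 8.5]
    - [0, 0, 0, 8.5]
    - [0, 0, 0, 8.5]
    - [0, 0, 0, 8.5]

```text
time_s: 5.6
eef_pos: [429.7, 382.2, 253.0]
ee_rot: [-0.0, 0.801, 0.599, -0.002]
force: [-0.1, -1.1, -5.2]
grip_width: 0.492
```

>>> apply_moves:
  targets:
    - [0, 0, 0, 5.7]
    - [0, 0, 0, 0]
    - [0, 0, 0, 0]

```text
time_s: 5.9
eef_pos: [430.0, 382.4, 253.8]
ee_rot: [-0.0, 0.827, 0.562, -0.001]
force: [-0.2, -0.3, -4.2]
grip_width: 0.489
```

```bash
python3 - <<'E'
from go import *
print(delta([671,178,257],np.degrees(-1.95),1), st()[0]['force'],st()[0]['grip_width'])
c=snap('wrist','w3')
E
```

```text
(array([-10.16,  29.92,  -0.35]), np.float64(0.1754023425785931), np.float64(68.44863229206808)) [-0.16120832 -0.2786665  -4.23969033] 0.48881572314176036
```

View pics/w3.png

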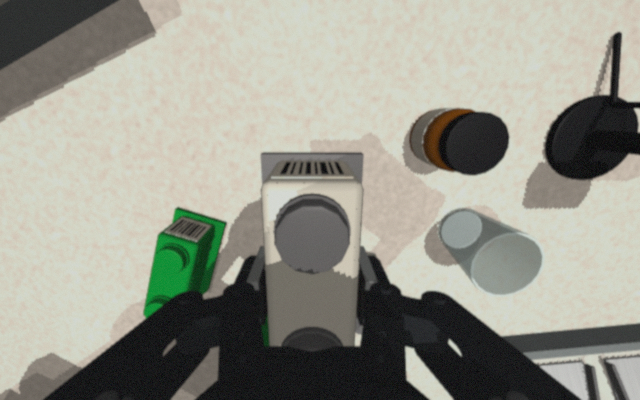

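>>> apply_moves:
  targets:
    - [-1.3, 2.5, -0.3, 0]
    - [-1.3, 4, 0, 0]
    - [-1.3, 4, 0, 0]
    - [-1.3, 4, 0, 0]
    - [-1.3, 4, 0, 0]
    - [-1.3, 4, 0, 0]
    - [-1.3, 4, 0, 0]
    - [-1.1, 3.4, 0, 0]

```text
time_s: 6.75
eef_pos: [671.7, 175.5, 257.2]
ee_rot: [-0.0, 0.827, 0.562, -0.001]
force: [0.1, 0.1, -4.6]
grip_width: 0.486
```

>>> apply_moves:
  targets:
    - [0, 0, 0, 0]
    - [0, 0, 0, 0]
    - [0, 0, 0, 0]

```text
time_s: 7.05
eef_pos: [669.9, 178.0, 257.6]
ee_rot: [-0.0, 0.827, 0.562, -0.0]
force: [-0.1, 0.9, -4.4]
grip_width: 0.489
```

```bash
python3 - <<'E'
from go import *
print(delta([671,178,257],np.degrees(-1.95),1), st()[0]['eef_pos'])
c=snap('wrist','w4');t=snap('top','t4');s=snap('scene','s4')
a=cv2.resize(t['img'][50:160,160:320],None,fx=5,fy=5)[:,:,::-1]; cv2.imwrite('pics/t4c.png',a)
a=cv2.resize(s['img'][170:300,320:480],None,fx=4,fy=4)[:,:,::-1]; cv2.imwrite('pics/s4c.png',a)
E
```

```text
(array([0.04, 0.1 , 0.06]), np.float64(0.112000342623503), np.float64(68.38523029211298)) [669.89928839 178.04905408 257.58448651]
```

View pics/w4.png

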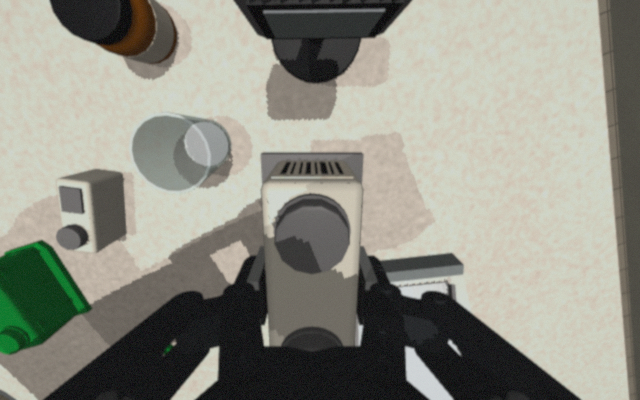

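View pics/t4c.png

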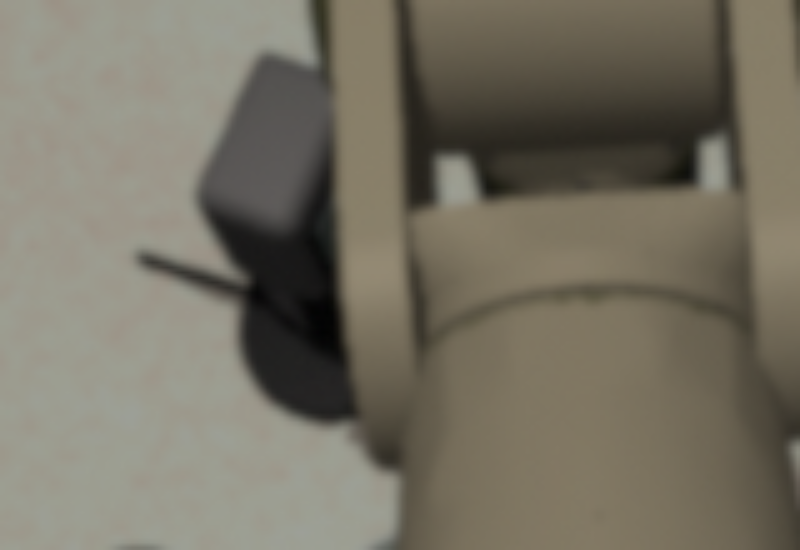

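View pics/s4c.png

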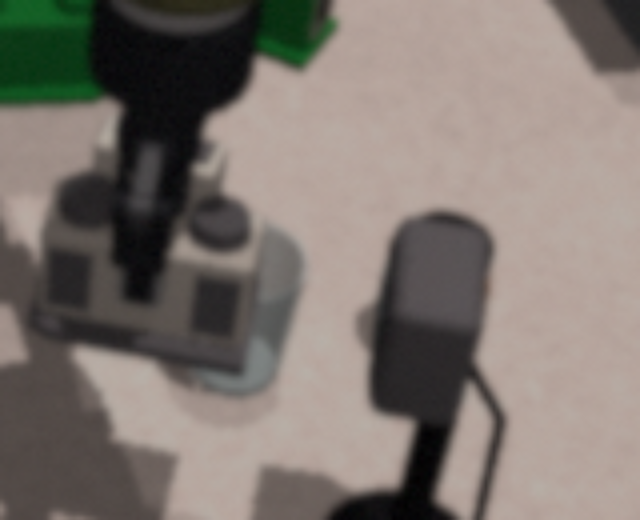

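```bash
python3 - <<'E'
from go import *
c=capture('wrist'); s,r=st(); p=s['eef_pos']
for P in [[112,0,54+38-50+50-0-38-0]]: pass
# tool frame: z down; window at x=112, z from tcp: 257.6-190
for x in (92,112,132):
  for y in (-35,0,35):
    for z in (228,190,152): 
      print(x,y,z,np.round(proj(c,p+r@np.array([x,y,p[2]-z]))[0]))
E
```

```text
92 -35 228 [201.  64.]
92 -35 190 [232.  78.]
92 -35 152 [250.  86.]
92 0 228 [312.  64.]
92 0 190 [312.  78.]
92 0 152 [312.  86.]
92 35 228 [423.  64.]
92 35 190 [391.  78.]
92 35 152 [373.  86.]
112 -35 228 [193. -11.]
112 -35 190 [228.  26.]
112 -35 152 [248.  46.]
112 0 228 [312. -11.]
112 0 190 [312.  26.]
112 0 152 [312.  46.]
112 35 228 [431. -11.]
112 35 190 [395.  26.]
112 35 152 [375.  47.]
132 -35 228 [183. -98.]
132 -35 190 [224. -31.]
132 -35 152 [245.   4.]
132 0 228 [312. -98.]
132 0 190 [312. -31.]
132 0 152 [312.   4.]
132 35 228 [440. -97.]
132 35 190 [399. -31.]
132 35 152 [378.   4.]
```

```bash
python3 -c "
import cv2
a=cv2.imread('pics/w4.png')[0:190,200:440];cv2.imwrite('pics/w4c.png',cv2.resize(a,None,fx=3,fy=3))"
```

```text
(no output)
```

View pics/w4c.png

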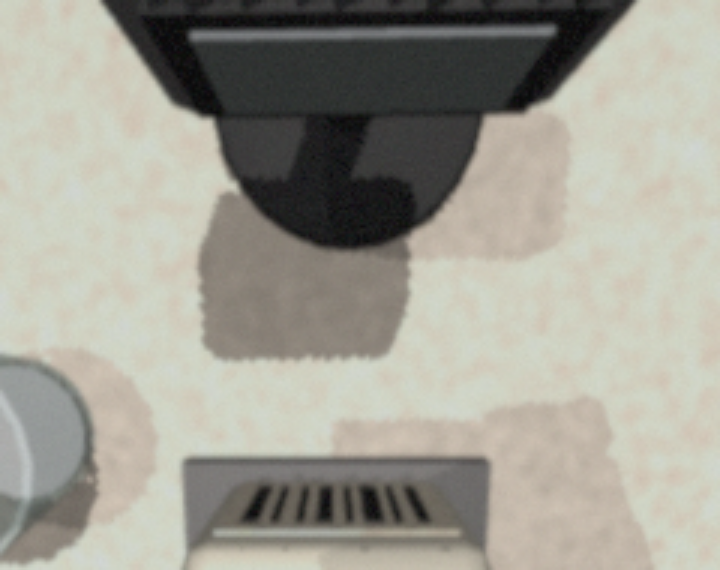

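>>> apply_moves:
  targets:
    - [0, 0.3, 0, 0]
    - [0, 0, 0, 0]
    - [0, 0, 0, 0]
    - [0, 0, 0, 0]
    - [0, 0, 0, 0]
    - [0, 0, 0, 0]
    - [0, 0, 0, 0]
    - [0, 0, 0, 0]

```text
time_s: 8.05
eef_pos: [673.3, 176.2, 257.9]
ee_rot: [-0.0, 0.828, 0.561, 0.0]
force: [-0.5, 1.4, -5.2]
grip_width: 0.487
```

>>> apply_moves:
  targets:
    - [0, 0, 0, 0]
    - [0, 0, 0, 0]
    - [0, 0, 0, 0]
    - [0, 0, 0, 0]

```text
time_s: 8.45
eef_pos: [673.3, 176.2, 257.9]
ee_rot: [0.0, 0.828, 0.561, -0.0]
force: [-0.2, -0.4, -5.1]
grip_width: 0.49
```

```bash
python3 - <<'E'
from fit import *
from go import delta,st
pa=np.load('poses.npz')['pa']
g=lambda B: pose(pa,bed(B,-55))[0]
print('nose contact pt',g([-90,0,0]),'home',g([0,0,0]),np.degrees(pa[2]))
n=g([-90,0,0]); d=np.array([np.cos(pa[2]),np.sin(pa[2]),0])
grip=n-55*d+[0,0,50]; tcp=grip+[0,0,53.9]; print('tcp at contact',tcp)
# end stop beyond free lane view spot: 
print(delta(tcp+[0,0,60],np.degrees(pa[2]),1))
E
```

```text
nose contact pt [601.90500966 -44.71115294  95.        ] home [ 582.59882405 -120.22453716  140.        ] -104.34136159248696
tcp at contact [615.52842588   8.57489148 198.9       ]
(array([-17.71,   0.84,  -0.1 ]), np.float64(-7.370679356173525), np.float64(68.28795905133951))
```

>>> apply_moves:
  targets:
    - [0, 0, -4, -3.4]
    - [0, 0, -4, -4]
    - [0, 0, -1, 0]
    - [0, 0, 0, 0]

```text
time_s: 8.85
eef_pos: [673.4, 176.2, 349.0]
ee_rot: [0.001, 0.79, 0.613, 0.001]
force: [0.2, 0.4, -6.0]
grip_width: 0.488
```

```bash
python3 - <<'E'
from go import *
print(delta([583+10,-120+39,345],-104.34,1),st()[0]['eef_pos'])
E
```

```text
(array([-26.92,  -1.4 ,   0.37]), np.float64(-0.05309896793681901), np.float64(75.60690103206318)) [673.41802295 176.237212   349.02546173]
```

>>> apply_moves:
  targets:
    - [-2.9, -0.2, 0, 0]
    - [-4, -0.2, 0, 0]
    - [-4, -0.2, 0, 0]
    - [-4, -0.2, 0, 0]
    - [-4, -0.2, 0, 0]
    - [-4, -0.2, 0, 0]
    - [-4, -0.2, 0, 0]
    - [0, 0, 0, 0]

```text
time_s: 9.65
eef_pos: [591.7, -85.1, 345.2]
ee_rot: [-0.001, 0.792, 0.611, -0.002]
force: [0.6, 0.6, -5.3]
grip_width: 0.487
```

>>> apply_moves:
  targets:
    - [0, 0, 0, 0]
    - [0, 0, 0, 0]

```text
time_s: 9.85
eef_pos: [593.2, -80.2, 346.5]
ee_rot: [-0.001, 0.79, 0.614, -0.001]
force: [-0.5, -0.1, -4.4]
grip_width: 0.492
```

```bash
cat > lane.py <<'E'
from fit import *
from go import delta,st
import sys
name=sys.argv[1]
pa=np.load('poses.npz')['pa']
c=snap('wrist',name); pickle.dump(c,open(name+'.pkl','wb'))
im=cv2.imread('pics/'+name+'.png')
for y in (-55,55):
  for z in (0,10.5):
    q=proj(c,pose(pa,bed([[-206,-41,z],[-140,-33,z],[56,-32,z],[56,32,z],[-140,33,z],[-206,41,z]],y)))
    cv2.polylines(im,[np.round(q).astype(int)],True,(0,0,255) if z==0 else (255,0,0),1)
cv2.imwrite('pics/'+name+'o.png',im)
E
python3 lane.py w5
```

```text
(no output)
```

View pics/w5o.png

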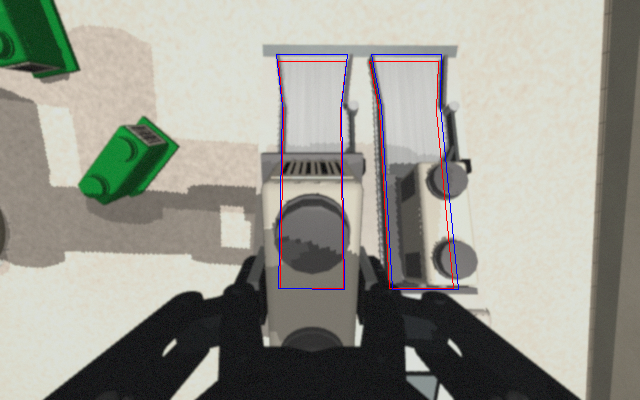

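View pics/w5.png

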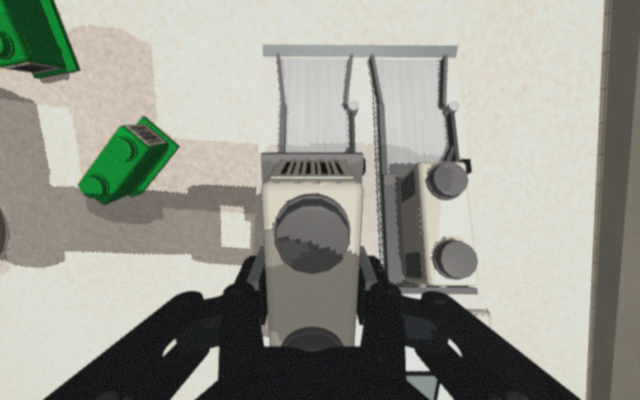

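```bash
python3 -c "
import cv2
a=cv2.imread('pics/w5.png')[35:195,250:480];cv2.imwrite('pics/w5c.png',cv2.resize(a,None,fx=3.4,fy=3.4,interpolation=cv2.INTER_CUBIC))"
```

```text
(no output)
```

View pics/w5c.png

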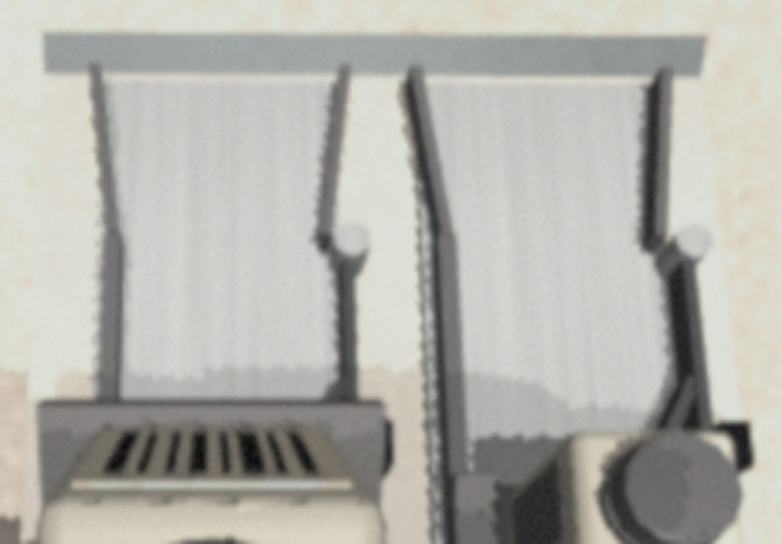

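```bash
cat > fit2.py <<'E'
from fit import *
c=pickle.load(open('w5.pkl','rb')); q=lambda u,v:px(u,v,250,35,3.4)
pa0=np.load('poses.npz')['pa']
obs=[(c,bed(P,y),q(*uv)) for P,y,uv in [
([-204,-41,10.5],-55,(104,70)),([-140,-33,10.5],-55,(122,234)),([-204,41,10.5],-55,(341,70)),([-140,33,10.5],-55,(319,238)),([-135,43,12],-55,(350,240)),
([-204,-41,10.5],55,(420,70)),([-140,-33,10.5],55,(454,235)),([-135,43,12],55,(693,242)),([-204,41,10.5],55,(659,72))]]
pw=fit(obs,pa0)
# allow z offset
f=lambda p: np.concatenate([(proj(c,pose(p,P,p[3]))-u).ravel() for c,P,u in obs])
r=least_squares(f,[*pa0,0]); print(r.x,np.abs(r.fun).max())
for p in (pa0,pw): print(np.degrees(p[2]),[np.round(pose(p,bed(B,-55))[0],1).tolist() for B in ([-90,0,0],[0,0,0])])
np.save('pw',pw)
E
python3 fit2.py
```

```text
[ 639.277 -133.262   -1.82 ] res [-1.4, -0.6, -0.9, 0.9, -0.4, -0.7, 0.5, -0.3, 0.7, 2.4, 0.5, -0.7, 0.3, 0.5, -0.5, 1.7, 0.8, -1.4]
[ 640.24709347 -132.85595562   -1.81931625   -4.34260207] 1.8868307825308648
-104.34136159248696 [[601.9, -44.7, 95.0], [582.6, -120.2, 140.0]]
-104.2697484015217 [[605.2, -44.2, 95.0], [586.0, -119.7, 140.0]]
```

```bash
python3 - <<'E'
from go import *
print(delta([619.8,8.9,215],-104.27,1),st()[0]['eef_pos'])
E
```

```text
(array([ 9.27,  0.4 , 13.18]), np.float64(0.001794160476521256), np.float64(75.73179416047653)) [593.27958191 -80.00856675 346.79743803]
```

>>> apply_moves:
  targets:
    - [3, 0.1, 0, 0]
    - [3, 0.1, 1, 0]
    - [3.3, 0.2, 2, 0]
    - [0, 0, 4, 0]
    - [0, 0, 3, 0]
    - [0, 0, 2, 0]
    - [0, 0, 1.2, 0]
    - [0, 0, 0, 0]

```text
time_s: 10.7
eef_pos: [619.7, 8.9, 214.2]
ee_rot: [-0.001, 0.789, 0.614, -0.001]
force: [0.0, 0.3, -5.3]
grip_width: 0.484
```

```bash
python3 - <<'E'
from go import *
print(delta([619.8,8.9,200],-104.27,1),st()[0]['eef_pos'])
c=snap('scene','s6'); a=cv2.resize(c['img'][170:310,150:330],None,fx=4,fy=4,interpolation=cv2.INTER_CUBIC)[:,:,::-1]; cv2.imwrite('pics/s6c.png',a)
snap('wrist','w6')
E
```

```text
(array([0.01, 0.02, 1.42]), np.float64(0.0017434906962421337), np.float64(75.73174349069626)) [619.65153298   8.87537316 214.24164011]
```

View pics/s6c.png

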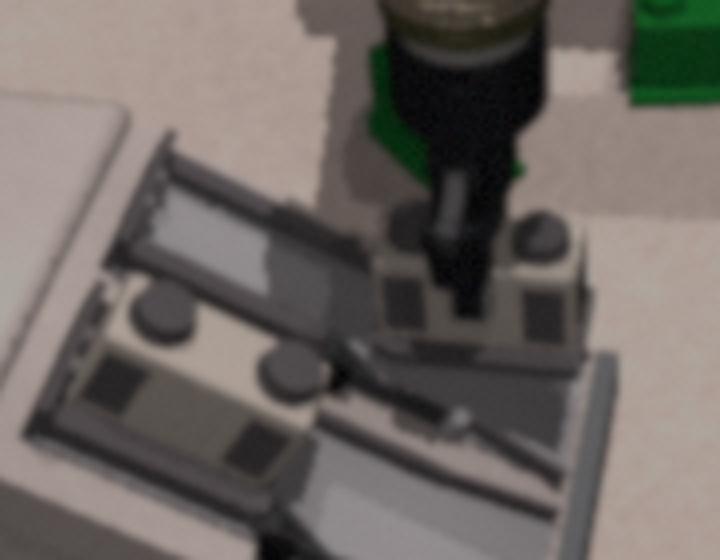

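View pics/w6.png

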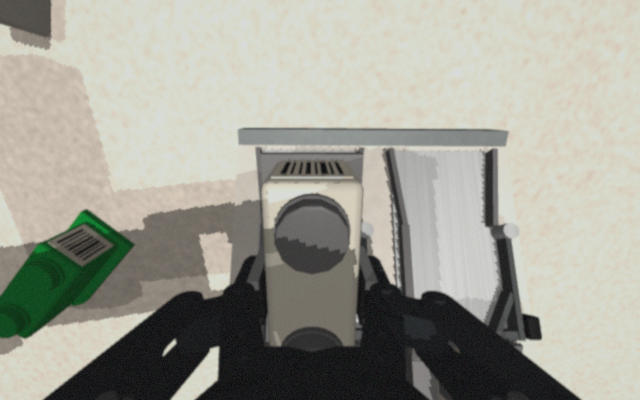

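```bash
python3 -c "
import cv2
a=cv2.imread('pics/w6.png')[120:260,220:400];cv2.imwrite('pics/w6c.png',cv2.resize(a,None,fx=4.4,fy=4.2,interpolation=cv2.INTER_CUBIC))"
```

```text
(no output)
```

View pics/w6c.png

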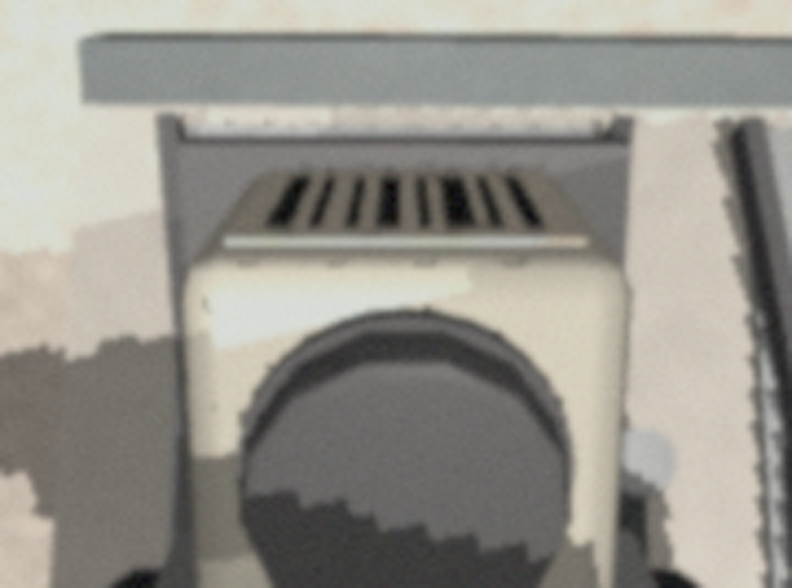

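>>> apply_moves:
  targets:
    - [0, -0.1, 0.8, 0]
    - [0, 0, 0.3, 0]
    - [0, 0, 0.2, 0]
    - [0, 0, 0, 0]
  force: 25

```text
time_s: 11.2
eef_pos: [619.1, 8.3, 202.8]
ee_rot: [-0.0, 0.79, 0.613, -0.0]
force: [0.5, -0.4, -4.6]
grip_width: 0.482
```

>>> apply_moves:
  targets:
    - [0, 0, 0.2, 0]
    - [0, 0, 0.0, 0]

```text
time_s: 11.4
eef_pos: [619.3, 8.3, 201.3]
ee_rot: [0.0, 0.79, 0.614, 0.0]
force: [0.1, 1.5, -2.4]
grip_width: 0.487
```

>>> apply_moves:
  targets:
    - [0, 0, 0.2, 0]
    - [0, 0, 0.0, 0]

```text
time_s: 11.6
eef_pos: [619.4, 8.8, 200.3]
ee_rot: [0.001, 0.79, 0.614, 0.001]
force: [-1.4, 3.0, 4.6]
grip_width: 0.488
```

>>> apply_moves:
  targets:
    - [0.26, 0, 0.28, 0]
    - [0.25, 0, 0.27, 0]
    - [0.23, 0, 0.29, 0]
    - [0.23, 0, 0.29, 0]
    - [0, 0, 0, 0]

```text
time_s: 12.1
eef_pos: [621.8, 18.2, 187.8]
ee_rot: [0.0, 0.79, 0.614, 0.001]
force: [0.7, 2.4, 3.5]
grip_width: 0.487
```

```bash
python3 - <<'E'
from go import *
c=snap('scene','s7'); a=cv2.resize(c['img'][170:310,150:330],None,fx=4,fy=4,interpolation=cv2.INTER_CUBIC)[:,:,::-1]; cv2.imwrite('pics/s7c.png',a)
snap('wrist','w7')
E
```

```text
(no output)
```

View pics/s7c.png

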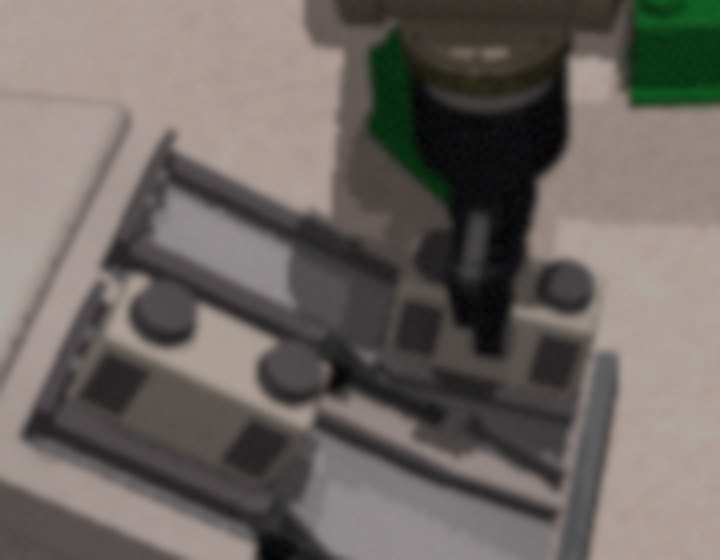

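View pics/w7.png

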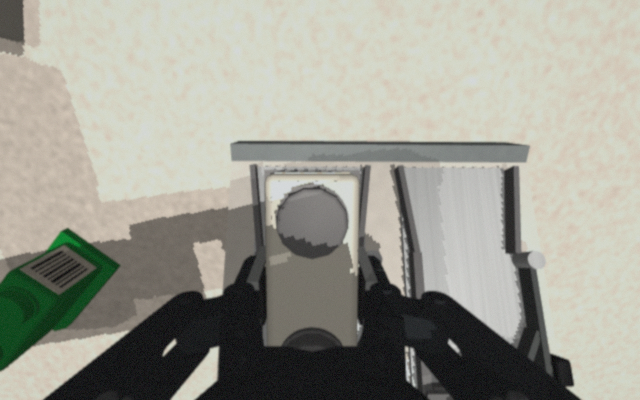

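The scene crop shows the cassette pitching up in the jaws, its foot between the mouth walls. In the wrist image it is centred at column 312 between the walls (259..364). I'll continue pivoting.

>>> apply_moves:
  targets:
    - [0.2, 0, 0.3, 0]
    - [0.2, 0, 0.3, 0]
    - [0.18, 0, 0.32, 0]
    - [0.18, 0, 0.32, 0]
    - [0, 0, 0, 0]

```text
time_s: 12.7
eef_pos: [623.4, 25.1, 174.5]
ee_rot: [-0.0, 0.79, 0.614, -0.0]
force: [2.2, -0.7, -0.2]
grip_width: 0.485
```

>>> apply_moves:
  targets:
    - [0.15, 0, 0.33, 0]
    - [0.15, 0, 0.33, 0]
    - [0, 0, 0, 0]

```text
time_s: 13.0
eef_pos: [624.1, 28.2, 168.0]
ee_rot: [-0.0, 0.79, 0.614, -0.0]
force: [1.8, -0.2, -0.6]
grip_width: 0.488
```

>>> apply_moves:
  targets:
    - [0.13, 0, 0.33, 0]
    - [0, 0, 0, 0]

```text
time_s: 13.2
eef_pos: [624.4, 29.5, 164.9]
ee_rot: [-0.0, 0.79, 0.614, 0.0]
force: [1.3, 0.3, -0.8]
grip_width: 0.485
```

```bash
cat > bedp.py <<'E'
from fit import *
from go import st
pw=np.load('pw.npy')
s,r=st(); g=s['eef_pos']+r@np.array([0,0,53.9])
d=g-pose(pw,bed([0,0,0],-55))[0]; c,sn=np.cos(pw[2]),np.sin(pw[2])
u=d[0]*c+d[1]*sn; v=-d[0]*sn+d[1]*c; C=np.cos(np.pi/6)
print('grip in bed: x %.1f y %.1f z %.1f'%(u*C+d[2]*.5, v, -u*.5+d[2]*C),'yawerr',np.round(np.degrees(np.arctan2(-r[1,0],-r[0,0])-pw[2]),2),'F',np.round(s['force'],1),'tau',np.round(s['wrist_torque'],2))
E
python3 bedp.py; python3 - <<'E'
from go import *
c=snap('scene','s8'); a=cv2.resize(c['img'][170:310,150:330],None,fx=4,fy=4,interpolation=cv2.INTER_CUBIC)[:,:,::-1]; cv2.imwrite('pics/s8c.png',a)
E
```

```text
grip in bed: x -147.9 y 0.5 z 52.0 yawerr -0.04 F [ 1.3  0.3 -0.8] tau [-0.2  -0.16  0.09]
```

View pics/s8c.png

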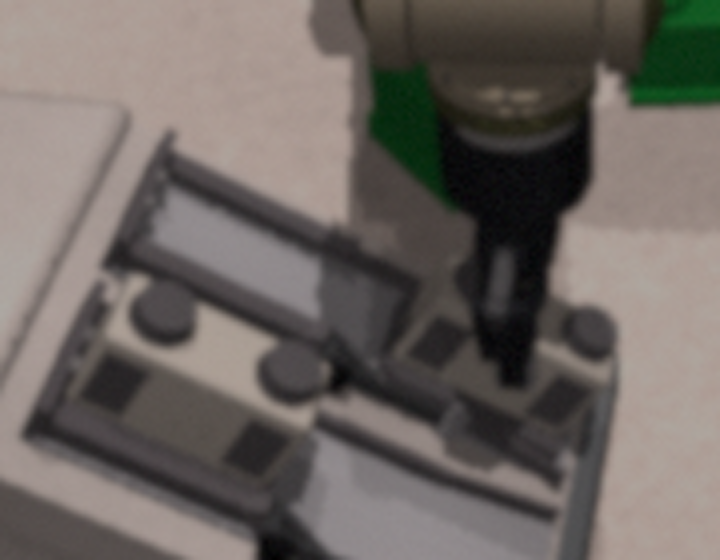

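>>> apply_moves:
  targets:
    - [0, 0, 0.2, 0]
    - [0, 0, 0, 0]

```text
time_s: 13.45
eef_pos: [624.5, 29.5, 164.8]
ee_rot: [0.0, 0.79, 0.613, 0.0]
force: [-2.5, 1.4, 12.5]
grip_width: 0.489
```

>>> apply_moves:
  targets:
    - [0, 0, 0.15, 0]
    - [0, 0, 0, 0]

```text
time_s: 13.65
eef_pos: [624.5, 29.5, 164.8]
ee_rot: [0.0, 0.79, 0.614, 0.0]
force: [-7.3, 1.2, 23.5]
grip_width: 0.483
```

```bash
python3 bedp.py
```

```text
grip in bed: x -148.0 y 0.6 z 51.9 yawerr -0.04 F [-7.3  1.2 23.5] tau [0.02 2.16 0.01]
```

```bash
python3 - <<'E'
from go import *
c=snap('wrist','w9')
cv2.imwrite('pics/w9c.png',cv2.resize(c['img'][130:270,220:400],None,fx=4.4,fy=4.2,interpolation=cv2.INTER_CUBIC)[:,:,::-1])
E
```

```text
(no output)
```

View pics/w9c.png

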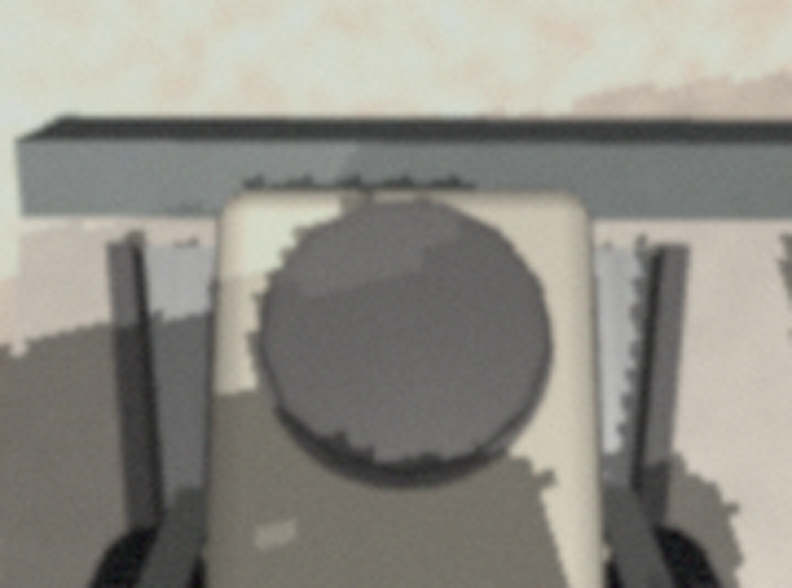

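>>> apply_moves:
  targets:
    - [0, -0.1, 0, 0]
    - [0, 0, 0, 0]
    - [0, 0, 0, 0]
  force: 80

```text
time_s: 14.0
eef_pos: [624.2, 29.6, 165.0]
ee_rot: [0.001, 0.79, 0.614, 0.001]
force: [-1.3, 1.4, 21.5]
grip_width: 0.48
```

>>> apply_moves:
  targets:
    - [-0.43, 0, -0.25, 0]
    - [-0.43, 0, -0.25, 0]
    - [-0.43, 0, -0.25, 0]
    - [-0.43, 0, -0.25, 0]
    - [0, 0, 0, 0]

```text
time_s: 14.5
eef_pos: [620.0, 16.0, 173.2]
ee_rot: [-0.001, 0.79, 0.613, 0.004]
force: [5.0, 18.0, 8.0]
grip_width: 0.473
```

```bash
python3 bedp.py
```

```text
grip in bed: x -131.9 y -0.3 z 52.3 yawerr -0.05 F [ 5. 18.  8.] tau [ 2.44 -0.46 -0.24]
```

>>> apply_moves:
  targets:
    - [-0.43, 0, -0.25, 0]
    - [-0.43, 0, -0.25, 0]
    - [0, 0, 0, 0]

```text
time_s: 14.8
eef_pos: [617.9, 7.8, 178.2]
ee_rot: [-0.001, 0.79, 0.614, 0.004]
force: [5.6, 19.0, 8.5]
grip_width: 0.485
```

```bash
python3 bedp.py; python3 - <<'E'
from go import *
c=snap('scene','s10'); a=cv2.resize(c['img'][170:310,150:330],None,fx=4,fy=4,interpolation=cv2.INTER_CUBIC)[:,:,::-1]; cv2.imwrite('pics/s10c.png',a)
c=snap('wrist','w10')
E
```

```text
grip in bed: x -122.0 y -0.4 z 52.3 yawerr -0.04 F [ 5.6 19.   8.5] tau [ 2.5  -0.49 -0.29]
```

View pics/s10c.png

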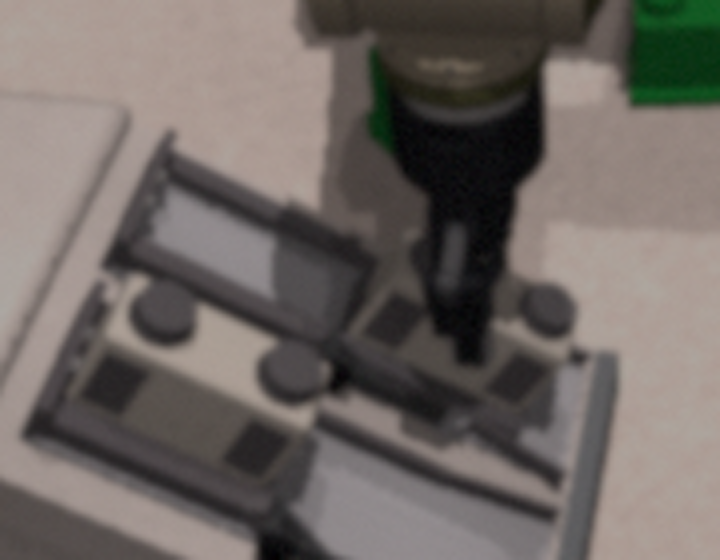

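View pics/w10.png

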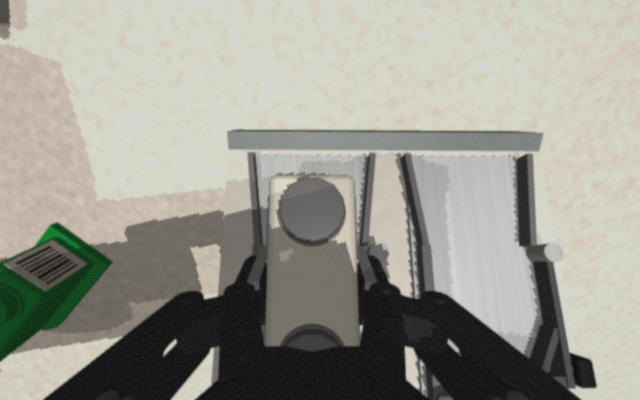

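>>> apply_moves:
  targets:
    - [-0.433, 0, -0.25, 0]
    - [-0.433, 0, -0.25, 0]
    - [-0.433, 0, -0.25, 0]
    - [0, 0, 0, 0]

```text
time_s: 15.3
eef_pos: [614.4, -4.0, 185.4]
ee_rot: [-0.002, 0.79, 0.614, 0.004]
force: [5.1, 23.9, 7.9]
grip_width: 0.483
```

```bash
python3 bedp.py
```

```text
grip in bed: x -107.8 y -0.9 z 52.4 yawerr -0.02 F [ 5.1 23.9  7.9] tau [ 3.18 -0.37 -0.26]
```

>>> apply_moves:
  targets:
    - [-0.433, 0, -0.25, 0]
    - [-0.433, 0, -0.25, 0]
    - [-0.433, 0, -0.25, 0]
    - [0, 0, 0, 0]

```text
time_s: 15.7
eef_pos: [611.0, -16.6, 192.8]
ee_rot: [-0.002, 0.79, 0.614, 0.003]
force: [4.2, 23.9, 8.7]
grip_width: 0.481
```

```bash
python3 bedp.py; python3 - <<'E'
from go import *
c=snap('scene','s11'); a=cv2.resize(c['img'][170:310,150:330],None,fx=4,fy=4,interpolation=cv2.INTER_CUBIC)[:,:,::-1]; cv2.imwrite('pics/s11c.png',a)
E
```

```text
grip in bed: x -92.8 y -1.1 z 52.3 yawerr -0.01 F [ 4.2 23.9  8.7] tau [ 3.14 -0.16 -0.29]
```

View pics/s11c.png

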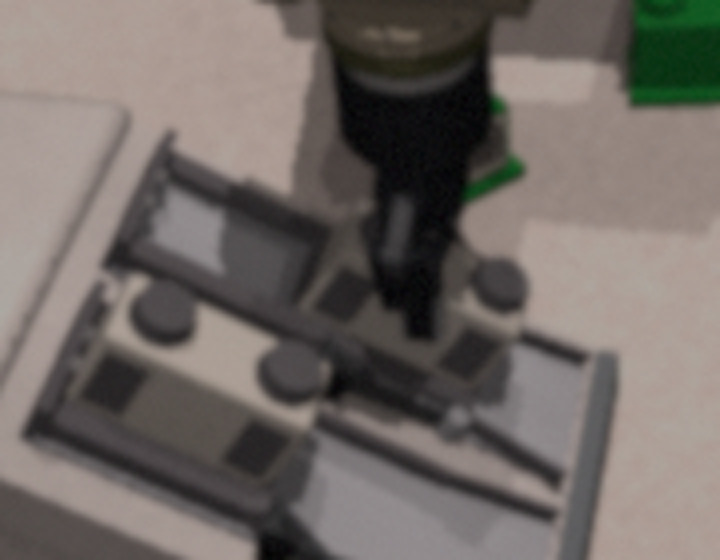

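>>> apply_moves:
  targets:
    - [-0.433, 0, -0.25, 0]
    - [-0.433, 0, -0.25, 0]
    - [-0.433, 0, -0.25, 0]
    - [-0.433, 0, -0.25, 0]
    - [-0.433, 0, -0.25, 0]
    - [-0.433, 0, -0.25, 0]
    - [0, 0, 0, 0]

```text
time_s: 16.45
eef_pos: [604.6, -41.7, 207.8]
ee_rot: [-0.003, 0.789, 0.614, 0.003]
force: [2.6, 24.0, 9.2]
grip_width: 0.484
```

```bash
python3 bedp.py
```

```text
grip in bed: x -62.9 y -1.1 z 52.3 yawerr 0.0 F [ 2.6 24.   9.2] tau [ 3.28 -0.18 -0.17]
```

>>> apply_moves:
  targets:
    - [-0.433, 0, -0.25, 0]
    - [-0.433, 0, -0.25, 0]
    - [-0.433, 0, -0.25, 0]
    - [-0.433, 0, -0.25, 0]
    - [-0.433, 0, -0.25, 0]
    - [-0.433, 0, -0.25, 0]
    - [0, 0, 0, 0]

```text
time_s: 17.15
eef_pos: [598.2, -66.8, 222.7]
ee_rot: [-0.003, 0.789, 0.614, 0.003]
force: [3.3, 23.4, 9.3]
grip_width: 0.482
```

```bash
python3 bedp.py
```

```text
grip in bed: x -33.0 y -1.2 z 52.3 yawerr 0.02 F [ 3.3 23.4  9.3] tau [ 3.39 -0.16 -0.11]
```

>>> apply_moves:
  targets:
    - [-0.433, 0, -0.25, 0]
    - [-0.433, 0, -0.25, 0]
    - [-0.433, 0, -0.25, 0]
    - [-0.433, 0, -0.25, 0]
    - [-0.433, 0, -0.25, 0]
    - [0, 0, 0, 0]

```text
time_s: 17.75
eef_pos: [592.9, -87.7, 235.2]
ee_rot: [-0.003, 0.789, 0.614, 0.003]
force: [2.7, 23.8, 9.5]
grip_width: 0.478
```

>>> apply_moves:
  targets:
    - [-0.26, 0, -0.15, 0]
    - [0, 0, 0, 0]

```text
time_s: 17.95
eef_pos: [592.4, -89.9, 236.5]
ee_rot: [-0.003, 0.789, 0.614, 0.003]
force: [3.9, 25.3, 9.0]
grip_width: 0.483
```

>>> apply_moves:
  targets:
    - [-0.26, 0, -0.15, 0]
    - [0, 0, 0, 0]

```text
time_s: 18.15
eef_pos: [591.9, -92.4, 238.0]
ee_rot: [-0.003, 0.789, 0.614, 0.004]
force: [5.9, 26.3, 6.7]
grip_width: 0.481
```

```bash
python3 bedp.py;  python3 - <<'E'
from go import *
c=snap('scene','s12'); a=cv2.resize(c['img'][170:310,150:330],None,fx=4,fy=4,interpolation=cv2.INTER_CUBIC)[:,:,::-1]; cv2.imwrite('pics/s12c.png',a)
E
```

```text
grip in bed: x -2.6 y -1.0 z 52.4 yawerr 0.03 F [ 5.9 26.3  6.7] tau [ 3.6 -0.5 -0.3]
```

View pics/s12c.png

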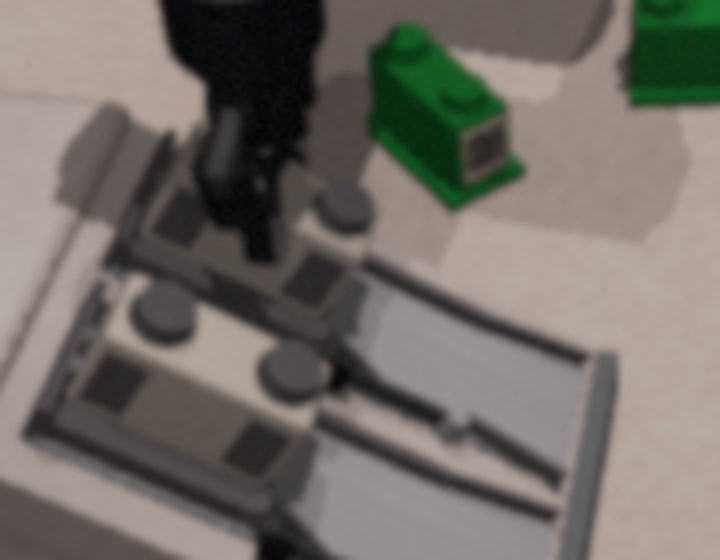

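>>> apply_moves:
  targets:
    - [-0.17, 0, -0.1, 0]
    - [0, 0, 0, 0]

```text
time_s: 18.4
eef_pos: [591.8, -92.7, 238.5]
ee_rot: [-0.004, 0.789, 0.614, 0.005]
force: [8.8, 32.1, 3.8]
grip_width: 0.478
```

>>> apply_moves:
  targets:
    - [-0.17, 0, -0.1, 0]
    - [0, 0, 0, 0]

```text
time_s: 18.6
eef_pos: [591.6, -93.0, 238.9]
ee_rot: [-0.005, 0.789, 0.614, 0.006]
force: [11.2, 38.7, 1.6]
grip_width: 0.484
```

>>> apply_moves:
  targets:
    - [-0.17, 0, -0.1, 0]
    - [0, 0, 0, 0]

```text
time_s: 18.8
eef_pos: [591.6, -93.3, 239.1]
ee_rot: [-0.006, 0.789, 0.615, 0.007]
force: [17.4, 46.0, -4.9]
grip_width: 0.484
```

```bash
python3 bedp.py
```

```text
grip in bed: x -1.6 y -1.1 z 53.2 yawerr 0.11 F [17.4 46.  -4.9] tau [ 7.05 -2.84 -0.39]
```

```bash
python3 - <<'E'
from go import *
c=snap('wrist','w13')
cv2.imwrite('pics/w13c.png',cv2.resize(c['img'][130:300,220:420],None,fx=4,fy=3.5,interpolation=cv2.INTER_CUBIC)[:,:,::-1])
c=snap('scene','s13'); a=cv2.resize(c['img'][220:310,160:300],None,fx=5.5,fy=5.5,interpolation=cv2.INTER_CUBIC)[:,:,::-1]; cv2.imwrite('pics/s13c.png',a)
E
```

```text
(no output)
```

View pics/w13c.png

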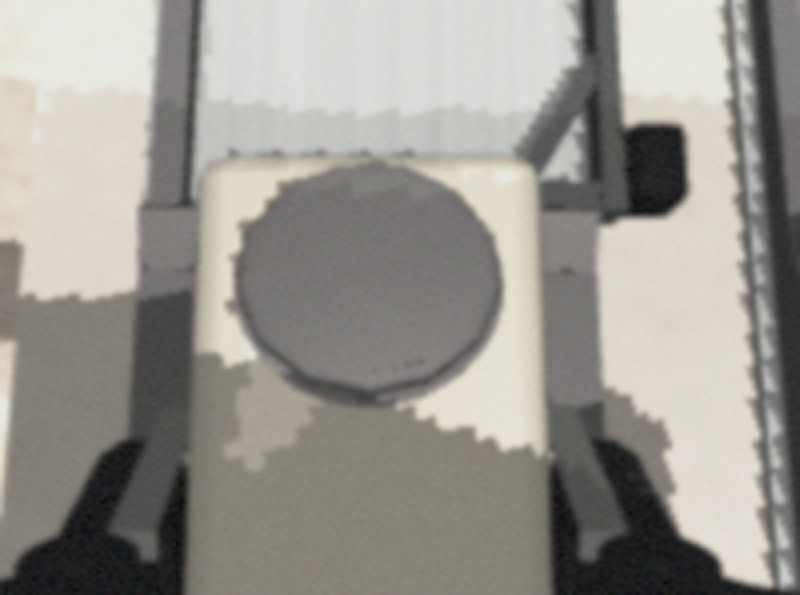

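View pics/s13c.png

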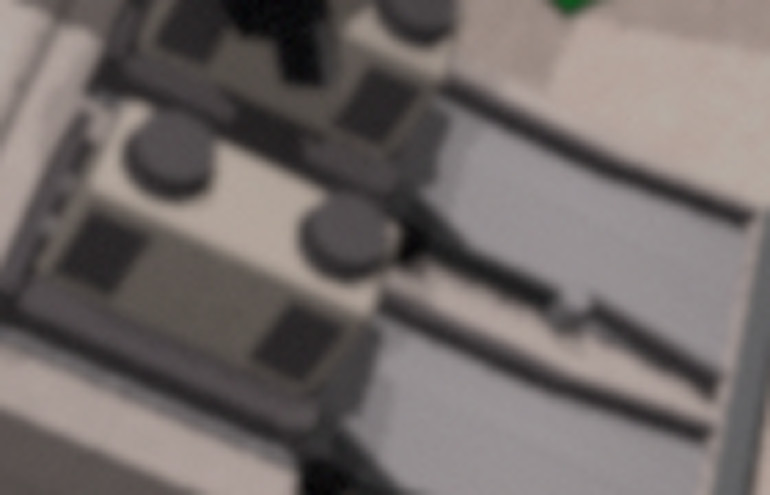

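>>> apply_moves:
  targets:
    - [0.26, 0, 0.15, 0]
    - [0.26, 0, 0.05, 0]
    - [0.15, 0, 0, 0]
    - [0, 0, 0, 0]

```text
time_s: 19.3
eef_pos: [592.0, -92.2, 238.0]
ee_rot: [-0.002, 0.789, 0.614, 0.002]
force: [4.4, 15.8, 1.4]
grip_width: 0.48
```

```bash
python3 bedp.py
```

```text
grip in bed: x -2.6 y -1.0 z 52.4 yawerr 0.01 F [ 4.4 15.8  1.4] tau [ 2.39 -0.63 -0.19]
```

Forces have eased. I'll open the jaws and lift straight up.

>>> apply_moves:
  targets:
    - [0.2, 0, 0, 0]
    - [0, 0, 0, 0]
    - [0, 0, 0, 0]
    - [0, 0, 0, 0]
    - [0, 0, 0, 0]
    - [0, 0, 0, 0]
  grip: 7.0

```text
time_s: 19.9
eef_pos: [592.0, -93.7, 238.3]
ee_rot: [-0.0, 0.79, 0.613, -0.0]
force: [0.2, -0.2, 0.3]
grip_width: 0.822
```

>>> apply_moves:
  targets:
    - [0, 0, -1, 0]
    - [0, 0, -2, 0]
    - [0, 0, -3, 0]
    - [0, 0, -4, 0]
    - [0, 0, -4, 0]
    - [0, 0, 0, 0]

```text
time_s: 20.5
eef_pos: [592.5, -93.6, 385.0]
ee_rot: [0.005, 0.79, 0.614, 0.003]
force: [-0.2, -0.0, 0.2]
grip_width: 0.821
```

```bash
python3 bedp.py; python3 - <<'E'
from go import *
c=snap('wrist','w14')
c=snap('scene','s14'); a=cv2.resize(c['img'][170:310,150:330],None,fx=4,fy=4,interpolation=cv2.INTER_CUBIC)[:,:,::-1]; cv2.imwrite('pics/s14c.png',a)
E
```

```text
grip in bed: x 72.3 y 0.5 z 178.9 yawerr -0.04 F [-0.2 -0.   0.2] tau [ 0.04 -0.01 -0.02]
```

View pics/w14.png

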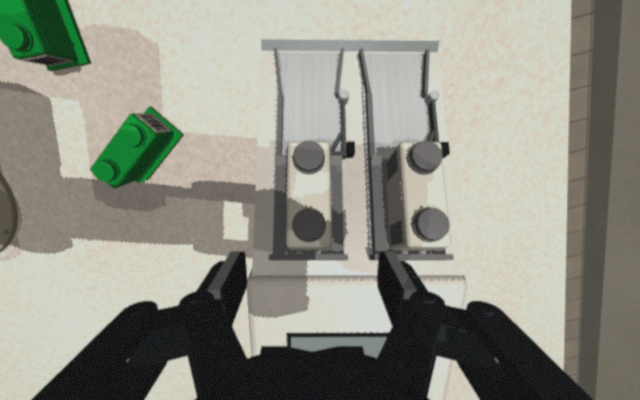

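View pics/s14c.png

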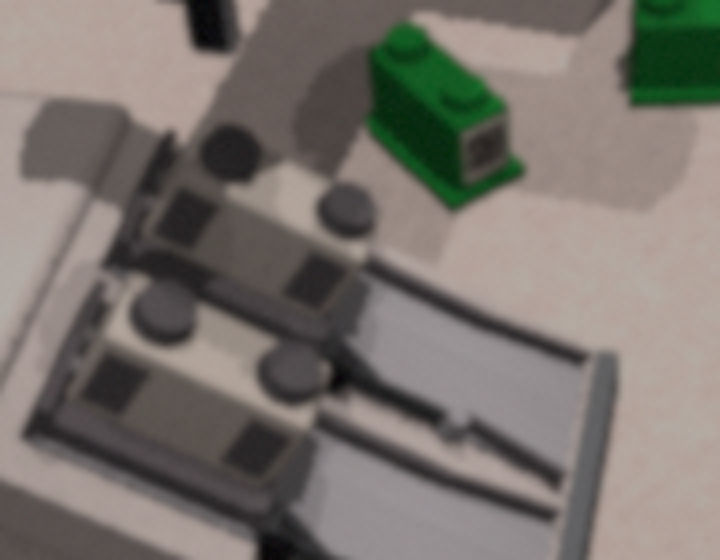

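```bash
python3 - <<'E'
from go import *
w=cv2.imread('pics/w14.png'); cv2.imwrite('pics/w14c.png',cv2.resize(w[90:260,250:460],None,fx=3.5,fy=3.5,interpolation=cv2.INTER_CUBIC))
a=cv2.imread('pics/scene0.png')[180:300,330:460]; b=cv2.imread('pics/s14.png')[180:300,330:460]
cv2.imwrite('pics/by.png',cv2.resize(np.hstack([a,b]),None,fx=3,fy=3))
E
```

```text
(no output)
```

View pics/w14c.png

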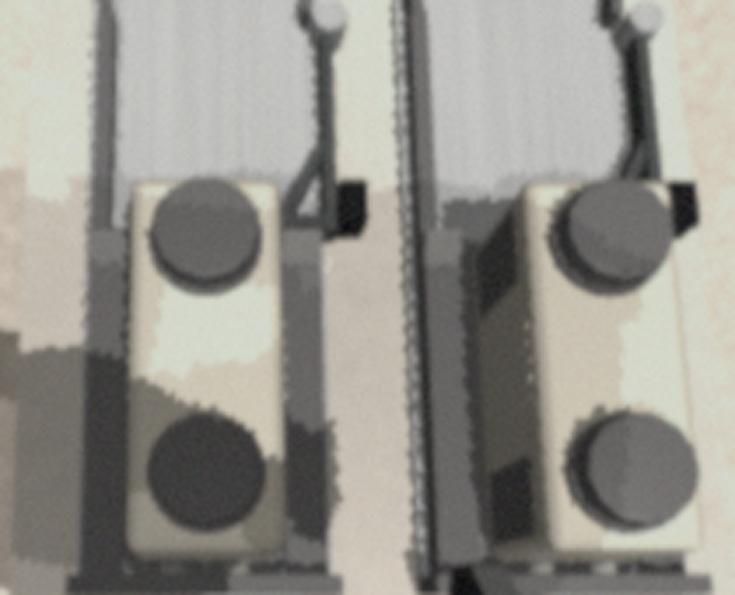

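View pics/by.png

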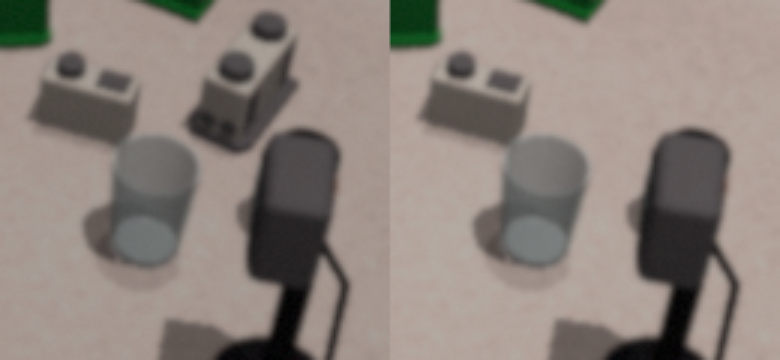

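The cassette lies level with its locked neighbour: both pairs of caps sit at rows 156 and about 222. The catch leaf is straight, with its nose behind the foot. The small pack and beaker haven't moved, so I'm handing in.

```bash
python3 -c "
from rig import ctrl
print(ctrl.finish_job())"
```

```text
the job is handed in; nothing more can be done
None
```

The cassette is loaded in the empty lane and let go, and the job was handed in at about 20.6 s. No verdict was reported.

**What I did**
- **Pick-up:** I gripped the loose white two-cap cassette between its caps and turned it to face the reader.
- **Label:** I held it squarely about 63 mm from the reader's window, roughly 5 mm or less off its axis, for over a second.
- **Loading:** I set the nose down in the mouth of the lane nearer the robot. The cassette pivoted flat onto the slope in the jaws, then I pushed it up to the end stop, where motion ceased and force rose to about 50 N. Then I eased off, opened the jaws and lifted clear.

**Last checks**
- **Position:** its caps line up with those of the locked cassette beside it.
- **Catch:** the leaf lies straight, with its nose behind the foot.
- **Contact:** force on the tool was close to 0 after release.
- **Bystanders:** the small pack and beaker look unmoved. The jar is hidden behind the reader in the final scene picture, so I didn't check it at the end, but I never worked near it.

**Checks that disagreed or were missing**
- **Lane position:** the wrist camera put the lane about 3 mm to the side of the first fit. I used the wrist-camera value.
- **Deck height:** the pictures put the deck about 4 mm low, but the first contact came about 1.5 mm higher than expected. I went by the measured force.
- **Catch angle:** I never measured it while the foot pushed past, so I infer that step from the slide and from the catch springing back.

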